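# Lay out a dismantled handset

## Robot

A 6-joint arm with a two-finger parallel gripper is mounted at the origin on the work surface. World frame = base frame: x ahead of the robot, y to its left, z up, the work surface at z = 0. Lengths are in m, angles in rad, forces in N, time in s.
With the tool pointing down it reaches from about 0.325 to 0.9 m from the base axis. Payload 6.1 kg.
Tool frame: the origin (TCP) lies at the centre of the arm's flange, where the gripper is bolted on; the fingertips stand 173 mm ahead of it and the grasp point (between the pads) lies 155 mm ahead of it (robot.tip_reach is the distance from the TCP to the fingertips, in m); y points along the fingers, z is the direction in which the jaws open and shut, and the axes are right-handed (so a half turn about y gives the same grasp; the last joint's range is limited). The gripper opens to 85 mm and grips with 20 to 120 N. Pads are 22 mm wide; open, the fingers measure 114 mm over their backs; the gripper's body (76 mm by 85 mm) begins 54 mm behind the grasp point. The pads swing forward as they close: fully open they stand 13 mm farther back than shut.
Start: joints at [1.173, 0.22, 1.526, -0, 1.395, -0.126], TCP at [0.168, 0.602, 0.405] pointing down, gripper open.
Joint ranges: [-2.98, 2.98], [-0.91, 2.08], [0.09, 2.57], [-1.24, 4.39], [0.2, 2.65], [-2.68, 2.68]. Speed limits (rad/s): [2.57, 2.57, 3.01, 3.14, 3.14, 3.14].

## Interface

Orientations are given as [roll, pitch, yaw] about the fixed x, y, z axes, in that order (R = Rz(yaw) Ry(pitch) Rx(roll)).
In Python, from plant import robot gives the robot as it stands.
- The arm moves only by the shell command python3 -m handwheel 'ROWS' [OPENING] [FORCE]. ROWS is JSON, a list of rows, each an object of numbers: "x", "y", "z": the shift along the tool's x, y, z in cm; "rx", "ry", "rz": the turn, a rotation vector about the tool's x, y, z in degrees. In form: [{"x": .., "y": .., "z": .., "rx": .., "ry": .., "rz": ..}, ...]. A call has exactly 10 rows; each row is the pose to reach, as a shift and turn from the pose commanded when the call began, along the tool's axes at that moment; what a row does not reach only later rows make up. A row lasts 1/12 s, in which the tool goes at most 41.7 mm and 7.16 degrees, less where a joint would pass 70% of its speed; a pose out of reach is approached as far as the arm can. A call with a gripper value outside its range is refused whole. OPENING is the closure, from 0 (fully open) to 1 (shut), set as the call begins (- or left out, the last holds). The fingers move at their own pace and stop on an object; FORCE is the grip in N (left out, the last holds). Time passes only in rows, so rows that repeat a pose let the fingers close, or fill a call up. It gives the time, the measured TCP pose, the force and the opening at its end, in the units of the state.
- robot.get_obs(): the state, without advancing time (a new reading comes with each control period).
- robot.camera(name): name is "scene" or "top"; returns a dict with "frame" (480x640x3 uint8, blue, green, red), "z_map" (480x640 float32, m along the optical axis (not along the pixel's ray), 0 where there is no reading), "K" (3x3 intrinsics, pixels), "origin" and "attitude" of the camera in the world. Camera axes: x right, y up, looking along -z (the intrinsics and any distortion apply to the point x, -y, -z); pixel columns grow to the right and rows downward; lengths in m; the calibration is good to about 2 mm. A picture is of the moment at which its call begins.
- robot.close_job(): hands the job in, once; it reports no verdict.
The state is a dict: "clock": time; "qpos": joint angles; "qvel": joint speeds; "joint_efforts": joint torques, N m; "tool_pos": TCP position; "ee_rot": TCP orientation; "ft_force": force on the tool from outside, world axes, zero at the start; "torque": the same for the moment, N m; "grip_width": finger opening in m.
Only numpy, scipy, OpenCV 4.12 (cv2) and the standard library are available. Lean on these libraries where they do the work, as an engineer would, in place of code of your own. Each camera call takes 0.05 s, during which the arm holds its last target. There are 200 camera calls.

## Task

The parts of a dismantled handset lie in a pile. Working from the top down, one part after another, lay each flat on the pad that bears its outline (camera module on yellow, circuit board on blue, battery on red, housing on purple), centred on the outline and lined up with it, either way round. Set the parts down rather than drop them, and leave the screw dish and the multimeter where they are.

Things in the scene. Friction and masses are not known exactly. Their poses are not given: they have to be found in the camera images.
- camera: Camera module, the top part of the pile: small dark block 34 x 22 x 8 mm with two round lens barrels (15 mm across, 4 mm high, dark metal with blue glass) side by side along x; 12 mm high in all. Origin at the centre of its underside; x along its long side, y along its short side, z up. Starts lying on the board's metal can. About 20 g.
- board: Circuit board, second from the top: green, 62 x 34 x 5 mm, with a silver metal can 42 x 26 x 3 mm centred on it (8 mm high in all). Origin at the centre of its underside; x along its long side, y along its short side, z up. Starts lying on the battery. About 30 g.
- battery: Battery, third from the top: black block 92 x 44 x 9 mm with broad orange bands across both ends of its top. Origin at the centre of its underside; x along its long side, y along its short side, z up. Starts lying on the housing. About 60 g.
- housing: Rear housing, the bottom of the pile: silver aluminium slab 136 x 64 x 12 mm with a flat dark inside face and two copper strips. Origin at the centre of its underside; x along its long side, y along its short side, z up. Starts lying on the grey bench mat, whose top is 2 mm above the table. About 130 g.
- pad_camera: Yellow pad with the camera module's small white outline. Flat, fixed; does not move. The pad is 140 x 84 x 3 mm; origin at the centre of its underside, which is on the mat (mat top is 2 mm above the table), so its top is 5 mm above the table. x along its 140 mm side, y along the 84 mm side, z up. The outline is centred on the pad, its long side along the pad's x.
- pad_board: Blue pad with the circuit board's white outline. Flat, fixed; does not move. The pad is 140 x 84 x 3 mm; origin at the centre of its underside, which is on the mat (mat top is 2 mm above the table), so its top is 5 mm above the table. x along its 140 mm side, y along the 84 mm side, z up. The outline is centred on the pad, its long side along the pad's x.
- pad_battery: Red pad with the battery's white outline. Flat, fixed; does not move. The pad is 140 x 84 x 3 mm; origin at the centre of its underside, which is on the mat (mat top is 2 mm above the table), so its top is 5 mm above the table. x along its 140 mm side, y along the 84 mm side, z up. The outline is centred on the pad, its long side along the pad's x.
- pad_housing: Purple pad with the housing's white outline, which nearly fills it. Flat, fixed; does not move. The pad is 140 x 84 x 3 mm; origin at the centre of its underside, which is on the mat (mat top is 2 mm above the table), so its top is 5 mm above the table. x along its 140 mm side, y along the 84 mm side, z up. The outline is centred on the pad, its long side along the pad's x.
- dish: Round steel screw dish, 88 mm across the rim, 18 mm high, loose on the mat; a bystander. Origin at the centre of its underside.
- meter: Orange multimeter lying on its back, 140 (along x) x 72 x 39 mm high, loose on the mat; a bystander. Origin at the centre of its underside. Besides it and the dish, flat black tweezers (6 mm high) lie among the pads, and a flat yellow prying tool and a small blue suction cup (36 mm high) at the mat's far corners; taller equipment stands beyond the mat (more than 0.5 m to either side or beyond x = 0.8 m).
There are look-alikes about, which are no part of the job. Of the things that look like the battery, the middle-sized one is meant.

How it is judged:
By the outcome, as a careful person would: the job done as asked, in the order asked, and still so for the second after the job is handed in, with the robot touching nothing.
It also fails if it takes over 120 s, if anything falls off the work surface, if the arm or the gripper's body presses on something with over 40 N, if the wrist force passes 120 N, or if a joint passes its speed limit or range.

## Working session

There is one attempt and no reset: what is moved stays moved. The work goes in short steps, Python scripts to look and compute and a shell command to move; the robot and the scene stay as the last step left them, time stands still between calls to the robot, and variables do not carry over. Pictures are saved under pics/ and viewed, about 12 in all and at most 16, crops included, and the job is handed in when it is done.

```bash
ls; mkdir -p pics
python3 - <<'E'
from plant import robot
import cv2, numpy as np
print(robot.get_obs())
for n in ("scene","top"):
    c=robot.camera(n); cv2.imwrite(f"pics/{n}0.png",c["frame"]); print(n,c["K"],c["origin"],c["attitude"],[k for k in c])
    np.savez(f"pics/{n}0.npz",**{k:v for k,v in c.items()})
E
```

```text
pics
{'clock': 0.0, 'qpos': array([ 1.17289898e+00,  2.21240801e-01,  1.52764007e+00,  1.51522426e-05,
        1.39472654e+00, -1.26085874e-01]), 'qvel': array([-0.00026323,  0.00130079,  0.00120501, -0.00075048,  0.00133572,
        0.0004133 ]), 'joint_efforts': array([ 3.42456318e-03, -4.96915591e+01, -3.89385617e+01,  2.13773507e-05,
        1.11885817e-02, -2.08160861e-05]), 'tool_pos': array([0.16768095, 0.60179428, 0.4035745 ]), 'ee_rot': array([-1.57279321e+00,  2.68153412e-04, -2.71814411e-01]), 'ft_force': array([-0.19548412,  0.16724124,  0.25185603]), 'torque': array([ 0.00709312,  0.03307186, -0.02057716]), 'grip_width': 0.08558355848048145}
scene [[434.70723955   0.         315.78926447]
 [  0.         434.70723955 241.00771991]
 [  0.           0.           1.        ]] [ 1.06411975 -0.04528396  0.63009348] [ 8.39918480e-01 -1.43846361e-03  1.50272416e+00] ['frame', 'z_map', 'K', 'origin', 'attitude']
top [[457.52228775   0.         321.89674666]
 [  0.         457.52228775 239.62688505]
 [  0.           0.           1.        ]] [ 0.2960308  -0.00501515  1.01488561] [ 0.13546803 -0.00289395 -1.59078343] ['frame', 'z_map', 'K', 'origin', 'attitude']
```

View pics/scene0.png

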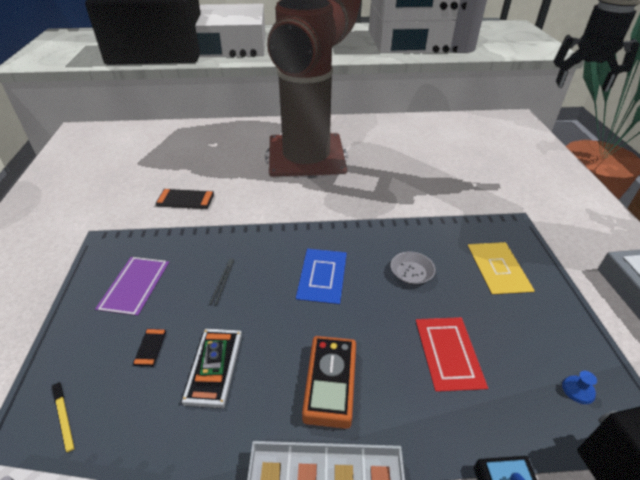

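View pics/top0.png

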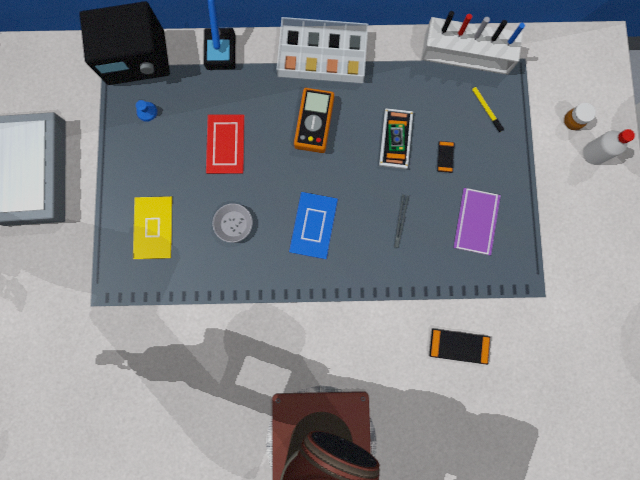

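The overhead view shows the pile at about (397,138), with the camera module on top. The pads are yellow (152,227), blue (314,225), red (225,144) and purple (478,221). The dish is at (232,223) and the meter at (314,119). The battery look-alikes are a small one at (446,157) and a large one at (460,346), so the middle-sized one is in the pile.

```bash
cat > h.py <<'E'
import numpy as np, cv2
from scipy.spatial.transform import Rotation as R
def load(n): return dict(np.load(f"pics/{n}.npz"))
def rays(c,uv):
    uv=np.atleast_2d(np.asarray(uv,float)); K=c["K"]
    d=np.c_[(uv[:,0]-K[0,2])/K[0,0],-(uv[:,1]-K[1,2])/K[1,1],-np.ones(len(uv))]
    return d@R.from_euler("xyz",c["attitude"]).as_matrix().T
def plane(c,uv,z):
    d=rays(c,uv); return c["origin"]+d*((z-c["origin"][2])/d[:,2])[:,None]
def cloud(c):
    v,u=np.mgrid[:480,:640]; return (c["origin"]+rays(c,np.c_[u.ravel(),v.ravel()])*c["z_map"].reshape(-1,1)).reshape(480,640,3)
def rect(xy):
    (cx,cy),(w,h),a=cv2.minAreaRect((np.asarray(xy)*1000).astype(np.float32))
    if w<h: w,h,a=h,w,a+90
    return np.round([cx,cy,w,h,(a+90)%180-90],1)   # mm, deg of long side
def pix(c,p):
    q=R.from_euler("xyz",c["attitude"]).inv().apply(np.atleast_2d(p)-c["origin"]); K=c["K"]
    return np.c_[K[0,2]-K[0,0]*q[:,0]/q[:,2],K[1,2]+K[1,1]*q[:,1]/q[:,2]]
def snap(tag):
    from plant import robot
    for n in ("scene","top"): np.savez(f"pics/{n}{tag}.npz",**robot.camera(n))
def crop(n,ctr,half,f,out):
    c=load(n); x,y=[int(round(v)) for v in ctr]; im=c["frame"][max(0,y-half):y+half,max(0,x-half):x+half]
    cv2.imwrite(f"pics/{out}.png",cv2.resize(im,None,fx=f,fy=f,interpolation=cv2.INTER_CUBIC))
E
python3 - <<'E'
from h import *
col=dict(yellow=(22,35),blue=(100,120),red=(0,6),purple=(135,155))
for n in ("top0","scene0"):
    c=load(n); h=cv2.cvtColor(c["frame"],cv2.COLOR_BGR2HSV); P=cloud(c)
    for k,(a,b) in col.items():
        m=((h[...,0]>=a)&(h[...,0]<=b)&(h[...,1]>120)&(h[...,2]>60)).astype(np.uint8)
        cs=[x for x in cv2.findContours(m,cv2.RETR_EXTERNAL,cv2.CHAIN_APPROX_NONE)[0] if cv2.contourArea(x)>200]
        for x in cs:
            w=plane(c,x[:,0],0.005); mm=np.zeros_like(m); cv2.drawContours(mm,[x],-1,1,-1)
            print(n,k,rect(w[:,:2]),"z",np.round(np.median(P[...,2][mm>0])*1000,1))
    # pile
    ctr=(397,138) if n=="top0" else (213,366)
    s=P[ctr[1]-50:ctr[1]+50,ctr[0]-45:ctr[0]+45].reshape(-1,3)
    print(np.histogram(s[:,2]*1000,bins=np.arange(-4,56,4)))
    for lo,hi in ((8,60),(18,60),(27,60),(34,60)):
        q=s[(s[:,2]*1000>lo)&(s[:,2]*1000<hi)]; print(n,lo,rect(q[:,:2]),len(q),np.round(np.median(q,0)*1000,1))
crop("top0",(397,138),40,9,"pile_top"); crop("scene0",(213,366),50,8,"pile_scene")
a=cv2.imread("pics/pile_top.png"); b=cv2.imread("pics/pile_scene.png")
cv2.imwrite("pics/pile.png",np.hstack([cv2.resize(a,(400,400)),cv2.resize(b,(400,400))]))
E
```

```text
top0 yellow [469.2 367.5 140.2  84.5   0.7] z 4.7
top0 blue [467.6   8.  140.8  85.4 -11.8] z 4.9
top0 blue [743.5 390.3  52.2  50.9   1.6] z 11.8
top0 blue [ 937.   -16.8 1532.9  153.4   89. ] z -477.1
top0 red [ 18.5  -0.4 202.8 170.6  90. ] z 11.4
top0 red [659.7 206.9 138.1  83.4  -1.1] z 5.1
top0 purple [ 469.2 -359.4  129.2   60.9  -12.8] z 5.1
(array([ 839, 5103, 1304,  190,  589,  179,  208,  229,  132,   35,   48,
         66,   35,    0]), array([-4,  0,  4,  8, 12, 16, 20, 24, 28, 32, 36, 40, 44, 48, 52]))
top0 8 [ 667.9 -201.9  204.1  155.6   16.7] 1711 [ 653.9 -181.9   16.7]
top0 18 [ 662.2 -182.3  130.8   60.2   -7.6] 797 [ 651.7 -180.2   26.4]
top0 27 [ 656.6 -180.3   81.9   42.7   -2. ] 365 [ 656.5 -179.7   32. ]
top0 34 [ 6.580e+02 -1.796e+02  3.530e+01  2.600e+01  6.000e-01] 159 [ 657.1 -177.2   41.4]
scene0 yellow [ 742.2 -393.1   94.    10.7   28.5] z 6.2
scene0 yellow [469.5 367.9 141.   84.1   0.5] z 3.6
scene0 blue [849.7 232.   55.6  24.4  86.1] z 31.4
scene0 blue [733.7 393.7  65.8  47.4 -32.3] z 11.1
scene0 blue [467.5   8.8 143.6  85.7 -11.9] z 3.8
scene0 blue [-1362.3 -1214.3  1095.5   415.6    24.5] z 73.4
scene0 red [660.6 207.5 139.1  83.   -0.9] z 4.1
scene0 purple [ 468.7 -358.3  123.9   57.1  -12.8] z 3.9
(array([ 803, 5016,  121,  270, 1306,  101,  567,  267,  213,   33,  120,
        132,   10,    0]), array([-4,  0,  4,  8, 12, 16, 20, 24, 28, 32, 36, 40, 44, 48, 52]))
scene0 8 [ 663.1 -184.1  138.    65.    -8. ] 3019 [ 678.3 -181.3   15.1]
scene0 18 [ 656.7 -183.    93.1   44.7   -5.1] 1394 [ 668.1 -180.2   26.3]
scene0 27 [ 660.  -181.9   63.4   34.2   -0.9] 623 [ 667.3 -180.    31.4]
scene0 34 [ 657.2 -179.3   35.6   21.8    2.7] 278 [ 659.5 -178.2   40.2]
```

View pics/pile.png

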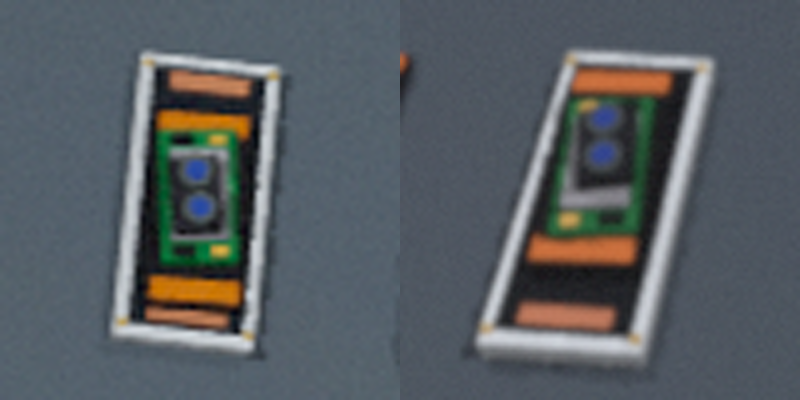

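The crop shows the stack as described, each part slightly turned, with the lenses at (197,170) and (200,206) in the left half. I'll refine the camera module's pose from the blue lenses and start moving.

```bash
cat > go.py <<'E'
import sys,numpy as np
from plant import robot
from scipy.spatial.transform import Rotation as R
o=robot.get_obs(); t=np.array([float(v) for v in sys.argv[1:5]]) # mm,mm,mm(TCP z),yaw deg
M=R.from_euler("xyz",o["ee_rot"]); T=R.from_euler("xyz",[-90,0,t[3]],degrees=True)
print("t",round(o["clock"],2),"pos",np.round(o["tool_pos"]*1e3,1),"yaw",np.round(np.degrees(o["ee_rot"][2]),2),"F",np.round(o["ft_force"],1),"w",round(o["grip_width"]*1e3,1))
print("shift cm",np.round(M.inv().apply(t[:3]/10-o["tool_pos"]*100),2),"rot",np.round((M.inv()*T).as_rotvec(degrees=True),2))
E
python3 - <<'E'
from h import *
from plant import robot
print(robot.tip_reach)
for n,(x,y) in (("top0",(397,138)),("scene0",(213,366))):
    c=load(n); h=cv2.cvtColor(c["frame"],cv2.COLOR_BGR2HSV).astype(int)
    m=((h[...,0]>105)&(h[...,0]<128)&(h[...,1]>130)&(h[...,2]>70)).astype(np.uint8)
    m[:y-40]=0;m[y+40:]=0;m[:,:x-35]=0;m[:,x+35:]=0
    k,_,st,ce=cv2.connectedComponentsWithStats(m); ce=ce[1:][st[1:,4]>4]; print(n,st[1:,4])
    w=plane(c,ce,0.043)*1000; d=w[0]-w[1]; print(np.round(w,1),"mid",w.mean(0).round(1),"yaw",np.degrees(np.arctan2(d[1],d[0])).round(1),np.hypot(*d[:2]).round(1))
E
python3 go.py 657.5 -179.5 300 3
```

```text
0.1734
top0 [14 11]
[[ 667.  -178.9   43. ]
 [ 649.9 -180.2   43. ]] mid [ 658.5 -179.5   43. ] yaw 4.4 17.2
scene0 [13 16]
[[ 647.8 -179.7   43. ]
 [ 664.6 -178.5   43. ]] mid [ 656.2 -179.1   43. ] yaw -175.8 16.8
t 0.1 pos [167.7 601.8 403.7] yaw -15.57 F [-0.5  0.9 -0.9] w 85.2
shift cm [ 68.16  10.46 -62.1 ] rot [  0.09 -18.57  -0.03]
```

```bash
python3 -m handwheel '[{"x":1,"y":0.5,"z":-1,"ry":-2},{"x":4,"y":1.5,"z":-4,"ry":-4},{"x":7,"y":2,"z":-6.5,"ry":-6},{"x":10,"y":3,"z":-9,"ry":-9},{"x":13,"y":4,"z":-12,"ry":-12},{"x":16,"y":5,"z":-14.5,"ry":-15},{"x":19,"y":6,"z":-17,"ry":-17},{"x":22,"y":7,"z":-20,"ry":-19},{"x":25,"y":8,"z":-22.5,"ry":-19.9},{"x":28,"y":9,"z":-25,"ry":-19.9}]' 0.5 30; python3 go.py 657.4 -179.3 300 4.3
```

```text
t 0.1 pos [167.7 601.8 403.7] yaw -15.57 F [-0.5  0.9 -0.9] w 85.2
shift cm [ 68.14  10.46 -62.08] rot [  0.09 -19.87  -0.03]$[0]: bad value
```

```bash
python3 -m handwheel '[{"x":1,"y":0.5,"z":-1,"rx":0,"ry":-2,"rz":0},{"x":4,"y":1.5,"z":-4,"rx":0,"ry":-4,"rz":0},{"x":7,"y":2,"z":-6.5,"rx":0,"ry":-6,"rz":0},{"x":10,"y":3,"z":-9,"rx":0,"ry":-9,"rz":0},{"x":13,"y":4,"z":-12,"rx":0,"ry":-12,"rz":0},{"x":16,"y":5,"z":-14.5,"rx":0,"ry":-15,"rz":0},{"x":19,"y":6,"z":-17,"rx":0,"ry":-17,"rz":0},{"x":22,"y":7,"z":-20,"rx":0,"ry":-19,"rz":0},{"x":25,"y":8,"z":-22.5,"rx":0,"ry":-19.9,"rz":0},{"x":28,"y":9,"z":-25,"rx":0,"ry":-19.9,"rz":0}]' 0.5 30; python3 go.py 657.4 -179.3 300 4.3
```

```text
clock: 0.93
tool_pos: [0.3707, 0.2842, 0.3141]
ee_rot: [-1.571, 0.0, 0.077]
ft_force: [-0.2, 0.3, 0.5]
grip_width: 0.0425
t 0.93 pos [370.7 284.2 314.1] yaw 4.4 F [-0.2  0.3  0.5] w 42.5
shift cm [ 25.03   1.41 -48.41] rot [ 0.01  0.1  -0.  ]
```

```bash
python3 -m handwheel '[{"x":1.5,"y":0,"z":-3,"rx":0,"ry":0,"rz":0},{"x":3,"y":0,"z":-6,"rx":0,"ry":0,"rz":0},{"x":4.5,"y":0,"z":-9,"rx":0,"ry":0,"rz":0},{"x":6,"y":0,"z":-12,"rx":0,"ry":0,"rz":0},{"x":7.5,"y":0,"z":-15,"rx":0,"ry":0,"rz":0},{"x":9,"y":0,"z":-18,"rx":0,"ry":0,"rz":0},{"x":10.5,"y":0,"z":-21,"rx":0,"ry":0,"rz":0},{"x":12,"y":0,"z":-24,"rx":0,"ry":0,"rz":0},{"x":13.5,"y":0,"z":-27,"rx":0,"ry":0,"rz":0},{"x":15,"y":0,"z":-30,"rx":0,"ry":0,"rz":0}]' && python3 -m handwheel '[{"x":1.5,"y":0,"z":-3,"rx":0,"ry":0,"rz":0},{"x":3,"y":0,"z":-6,"rx":0,"ry":0,"rz":0},{"x":4.5,"y":0,"z":-9,"rx":0,"ry":0,"rz":0},{"x":6,"y":0.5,"z":-12,"rx":0,"ry":0,"rz":0},{"x":7.5,"y":1,"z":-14.5,"rx":0,"ry":0,"rz":0},{"x":9,"y":1.4,"z":-16.5,"rx":0,"ry":0,"rz":0},{"x":9.7,"y":1.4,"z":-17.8,"rx":0,"ry":0,"rz":0},{"x":10,"y":1.4,"z":-18.4,"rx":0,"ry":0,"rz":0},{"x":10,"y":1.4,"z":-18.4,"rx":0,"ry":0,"rz":0},{"x":10,"y":1.4,"z":-18.4,"rx":0,"ry":0,"rz":0}]' ; python3 go.py 657.4 -179.3 206.5 4.3
```

```text
clock: 1.77
tool_pos: [0.543, -0.0034, 0.3143]
ee_rot: [-1.571, 0.001, 0.075]
ft_force: [0.4, 0.7, 0.3]
grip_width: 0.0422
clock: 2.6
tool_pos: [0.6559, -0.1773, 0.3002]
ee_rot: [-1.57, 0.001, 0.075]
ft_force: [-0.0, 0.2, -0.5]
grip_width: 0.0428
t 2.6 pos [ 655.9 -177.3  300.2] yaw 4.32 F [-0.   0.2 -0.5] w 42.8
shift cm [ 0.15  9.37 -0.22] rot [-0.05  0.02 -0.06]
```

```bash
python3 -m handwheel '[{"x":0.1,"y":1,"z":-0.1,"rx":0,"ry":0,"rz":0},{"x":0.15,"y":3,"z":-0.22,"rx":0,"ry":0,"rz":0},{"x":0.15,"y":5,"z":-0.22,"rx":0,"ry":0,"rz":0},{"x":0.15,"y":6.5,"z":-0.22,"rx":0,"ry":0,"rz":0},{"x":0.15,"y":7.5,"z":-0.22,"rx":0,"ry":0,"rz":0},{"x":0.15,"y":8.3,"z":-0.22,"rx":0,"ry":0,"rz":0},{"x":0.15,"y":8.9,"z":-0.22,"rx":0,"ry":0,"rz":0},{"x":0.15,"y":9.3,"z":-0.22,"rx":0,"ry":0,"rz":0},{"x":0.15,"y":9.37,"z":-0.22,"rx":0,"ry":0,"rz":0},{"x":0.15,"y":9.37,"z":-0.22,"rx":0,"ry":0,"rz":0}]'; python3 go.py 657.4 -179.3 206.5 4.3
python3 - <<'E'
from h import *
snap("1")
c=load("scene1"); p=pix(c,[.657,-.18,.04])[0]; crop("scene1",p,40,8,"g1a"); c=load("top1"); p=pix(c,[.657,-.18,.04])[0]; crop("top1",p,40,8,"g1b")
cv2.imwrite("pics/g1.png",np.hstack([cv2.resize(cv2.imread(f"pics/g1{k}.png"),(400,400)) for k in "ab"]))
E
```

```text
clock: 3.43
tool_pos: [0.6581, -0.1799, 0.2074]
ee_rot: [-1.571, -0.001, 0.076]
ft_force: [0.1, -0.9, 0.5]
grip_width: 0.0428
t 3.43 pos [ 658.1 -179.9  207.4] yaw 4.33 F [ 0.1 -0.9  0.5] w 42.8
shift cm [-0.06  0.09  0.06] rot [0.02 0.03 0.03]
```

View pics/g1.png

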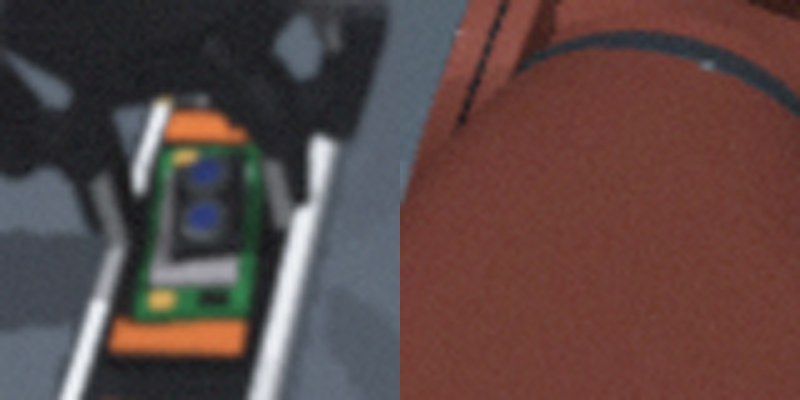

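The fingers straddle the camera module in the left half, at (110,200) and (275,190), with the module between them at (205,195). Next I close, lift and look.

```bash
python3 -m handwheel '[{"x":-0.05,"y":0.08,"z":0,"rx":0,"ry":0,"rz":0},{"x":-0.05,"y":0.08,"z":0,"rx":0,"ry":0,"rz":0},{"x":-0.05,"y":0.08,"z":0,"rx":0,"ry":0,"rz":0},{"x":-0.05,"y":0.08,"z":0,"rx":0,"ry":0,"rz":0},{"x":-0.05,"y":0.08,"z":0,"rx":0,"ry":0,"rz":0},{"x":-0.05,"y":0.08,"z":0,"rx":0,"ry":0,"rz":0},{"x":-0.05,"y":0.08,"z":0,"rx":0,"ry":0,"rz":0},{"x":-0.05,"y":0.08,"z":0,"rx":0,"ry":0,"rz":0},{"x":-0.05,"y":0.08,"z":0,"rx":0,"ry":0,"rz":0},{"x":-0.05,"y":0.08,"z":0,"rx":0,"ry":0,"rz":0}]' 1 30; python3 go.py 657.4 -179.3 206.5 4.3; python3 -m handwheel '[{"x":0,"y":-0.1,"z":0,"rx":0,"ry":0,"rz":0},{"x":0,"y":-0.5,"z":0,"rx":0,"ry":0,"rz":0},{"x":0,"y":-1,"z":0,"rx":0,"ry":0,"rz":0},{"x":0,"y":-2,"z":0,"rx":0,"ry":0,"rz":0},{"x":0,"y":-3,"z":0,"rx":0,"ry":0,"rz":0},{"x":0,"y":-4.5,"z":0,"rx":0,"ry":0,"rz":0},{"x":0,"y":-6,"z":0,"rx":0,"ry":0,"rz":0},{"x":0,"y":-7.5,"z":0,"rx":0,"ry":0,"rz":0},{"x":0,"y":-9,"z":0,"rx":0,"ry":0,"rz":0},{"x":0,"y":-10,"z":0,"rx":0,"ry":0,"rz":0}]'; python3 go.py 469.3 367.7 300 0.6
```

```text
clock: 4.37
tool_pos: [0.6577, -0.18, 0.2069]
ee_rot: [-1.571, -0.001, 0.076]
ft_force: [-0.6, -0.5, 5.0]
grip_width: 0.0209
t 4.37 pos [ 657.7 -180.   206.9] yaw 4.33 F [-0.6 -0.5  5. ] w 20.9
shift cm [-0.02  0.04  0.07] rot [0.03 0.03 0.06]
clock: 5.2
tool_pos: [0.6579, -0.18, 0.3098]
ee_rot: [-1.572, -0.003, 0.076]
ft_force: [-1.1, 0.4, -0.2]
grip_width: 0.0209
t 5.2 pos [ 657.9 -180.   309.8] yaw 4.33 F [-1.1  0.4 -0.2] w 20.9
shift cm [-14.68   0.84  56.04] rot [0.08 3.73 0.18]
```

```bash
python3 -m handwheel '[{"x":-0.5,"y":0,"z":2,"rx":0,"ry":0.3,"rz":0},{"x":-1.5,"y":0,"z":5,"rx":0,"ry":0.7,"rz":0},{"x":-2.4,"y":0,"z":8,"rx":0,"ry":1,"rz":0},{"x":-3.3,"y":0,"z":11.5,"rx":0,"ry":1.5,"rz":0},{"x":-4.3,"y":0,"z":15,"rx":0,"ry":2,"rz":0},{"x":-5.3,"y":0,"z":18.5,"rx":0,"ry":2.5,"rz":0},{"x":-6.3,"y":0,"z":22,"rx":0,"ry":3,"rz":0},{"x":-7.3,"y":0,"z":25.5,"rx":0,"ry":3.5,"rz":0},{"x":-8.3,"y":0,"z":29,"rx":0,"ry":3.7,"rz":0},{"x":-9.2,"y":0,"z":32.5,"rx":0,"ry":3.7,"rz":0}]';python3 go.py 469.8 367.7 190 0.6
```

```text
clock: 6.03
tool_pos: [0.5402, 0.1388, 0.3071]
ee_rot: [-1.571, -0.001, 0.011]
ft_force: [0.6, 0.1, -0.5]
grip_width: 0.0212
t 6.03 pos [540.2 138.8 307.1] yaw 0.6 F [ 0.6  0.1 -0.5] w 21.2
shift cm [-6.81 11.71 22.96] rot [-0.01  0.    0.05]
```

```bash
python3 -m handwheel '[{"x":-1,"y":0,"z":3.3,"rx":0,"ry":0,"rz":0},{"x":-2,"y":0.5,"z":6.5,"rx":0,"ry":0,"rz":0},{"x":-3,"y":1,"z":10,"rx":0,"ry":0,"rz":0},{"x":-4,"y":2,"z":13.5,"rx":0,"ry":0,"rz":0},{"x":-4.9,"y":3,"z":16.5,"rx":0,"ry":0,"rz":0},{"x":-5.7,"y":4.5,"z":19.3,"rx":0,"ry":0,"rz":0},{"x":-6.4,"y":6,"z":21.5,"rx":0,"ry":0,"rz":0},{"x":-6.7,"y":7.5,"z":22.6,"rx":0,"ry":0,"rz":0},{"x":-6.8,"y":8.5,"z":22.96,"rx":0,"ry":0,"rz":0},{"x":-6.8,"y":9.3,"z":22.96,"rx":0,"ry":0,"rz":0}]';python3 -m handwheel '[{"x":0,"y":0.5,"z":0,"rx":0,"ry":0,"rz":0},{"x":0,"y":1,"z":0,"rx":0,"ry":0,"rz":0},{"x":0,"y":1.5,"z":0,"rx":0,"ry":0,"rz":0},{"x":0,"y":1.9,"z":0,"rx":0,"ry":0,"rz":0},{"x":0,"y":2.2,"z":0,"rx":0,"ry":0,"rz":0},{"x":0,"y":2.3,"z":0,"rx":0,"ry":0,"rz":0},{"x":0,"y":2.35,"z":0,"rx":0,"ry":0,"rz":0},{"x":0,"y":2.35,"z":0,"rx":0,"ry":0,"rz":0},{"x":0,"y":2.35,"z":0,"rx":0,"ry":0,"rz":0},{"x":0,"y":2.35,"z":0,"rx":0,"ry":0,"rz":0}]';python3 go.py 469.8 367.7 181 0.6
python3 - <<'E'
from h import *
snap("2")
for i,n in enumerate(("scene2","top2")):
    p=pix(load(n),[.469,.367,.02])[0]; crop(n,p,40,8,"t%d"%i)
cv2.imwrite("pics/g2.png",np.hstack([cv2.resize(cv2.imread(f"pics/t{k}.png"),(400,400)) for k in "01"]))
E
```

```text
clock: 6.87
tool_pos: [0.47, 0.3668, 0.2125]
ee_rot: [-1.571, 0.001, 0.013]
ft_force: [-0.0, -0.9, 0.4]
grip_width: 0.0206
clock: 7.7
tool_pos: [0.4707, 0.3663, 0.19]
ee_rot: [-1.571, -0.0, 0.011]
ft_force: [-0.3, -0.6, -1.0]
grip_width: 0.0205
t 7.7 pos [470.7 366.3 190. ] yaw 0.63 F [-0.3 -0.6 -1. ] w 20.5
shift cm [-0.09  0.9   0.14] rot [-0.01  0.03  0.03]
```

View pics/g2.png

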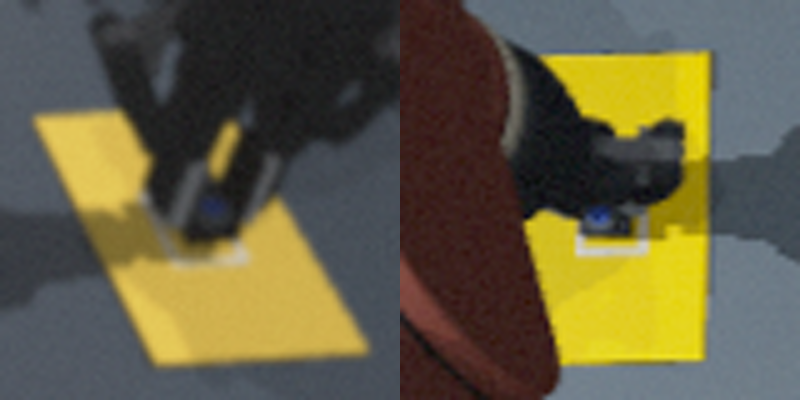

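The module is held level just over its outline (right half, lens at (598,215), outline at (612,240)). Next I lower it and release.

```bash
python3 -m handwheel '[{"x":-0.05,"y":0.2,"z":0.07,"rx":0,"ry":0,"rz":0},{"x":-0.09,"y":0.4,"z":0.14,"rx":0,"ry":0,"rz":0},{"x":-0.09,"y":0.55,"z":0.14,"rx":0,"ry":0,"rz":0},{"x":-0.09,"y":0.65,"z":0.14,"rx":0,"ry":0,"rz":0},{"x":-0.09,"y":0.75,"z":0.14,"rx":0,"ry":0,"rz":0},{"x":-0.09,"y":0.8,"z":0.14,"rx":0,"ry":0,"rz":0},{"x":-0.09,"y":0.84,"z":0.14,"rx":0,"ry":0,"rz":0},{"x":-0.09,"y":0.87,"z":0.14,"rx":0,"ry":0,"rz":0},{"x":-0.09,"y":0.87,"z":0.14,"rx":0,"ry":0,"rz":0},{"x":-0.09,"y":0.87,"z":0.14,"rx":0,"ry":0,"rz":0}]';python3 go.py 469.8 367.7 180.5 0.6
```

```text
clock: 8.63
tool_pos: [0.4697, 0.3675, 0.1811]
ee_rot: [-1.571, -0.0, 0.011]
ft_force: [0.2, -0.2, -0.4]
grip_width: 0.0209
t 8.63 pos [469.7 367.5 181.1] yaw 0.62 F [ 0.2 -0.2 -0.4] w 20.9
shift cm [0.01 0.06 0.02] rot [-0.    0.02  0.  ]
```

```bash
python3 -m handwheel '[{"x":0,"y":0.02,"z":0,"rx":0,"ry":0,"rz":0},{"x":0,"y":0.04,"z":0,"rx":0,"ry":0,"rz":0},{"x":0,"y":0.06,"z":0,"rx":0,"ry":0,"rz":0},{"x":0,"y":0.08,"z":0,"rx":0,"ry":0,"rz":0},{"x":0,"y":0.1,"z":0,"rx":0,"ry":0,"rz":0},{"x":0,"y":0.1,"z":0,"rx":0,"ry":0,"rz":0},{"x":0,"y":0.1,"z":0,"rx":0,"ry":0,"rz":0},{"x":0,"y":0.1,"z":0,"rx":0,"ry":0,"rz":0},{"x":0,"y":0.1,"z":0,"rx":0,"ry":0,"rz":0},{"x":0,"y":0.1,"z":0,"rx":0,"ry":0,"rz":0}]'
```

```text
clock: 9.47
tool_pos: [0.4698, 0.3676, 0.1809]
ee_rot: [-1.571, -0.0, 0.011]
ft_force: [-2.0, -2.7, 8.3]
grip_width: 0.0208
```

Contact at about 8 N. Next I open, retreat straight up and move aside so both cameras can see.

```bash
python3 -m handwheel '[{"x":0,"y":0,"z":0,"rx":0,"ry":0,"rz":0},{"x":0,"y":0,"z":0,"rx":0,"ry":0,"rz":0},{"x":0,"y":0,"z":0,"rx":0,"ry":0,"rz":0},{"x":0,"y":0,"z":0,"rx":0,"ry":0,"rz":0},{"x":0,"y":-0.1,"z":0,"rx":0,"ry":0,"rz":0},{"x":0,"y":-0.4,"z":0,"rx":0,"ry":0,"rz":0},{"x":0,"y":-1,"z":0,"rx":0,"ry":0,"rz":0},{"x":0,"y":-2,"z":0,"rx":0,"ry":0,"rz":0},{"x":0,"y":-4,"z":0,"rx":0,"ry":0,"rz":0},{"x":0,"y":-6,"z":0,"rx":0,"ry":0,"rz":0}]' 0.5; python3 -m handwheel '[{"x":0,"y":-2,"z":-1,"rx":0,"ry":0,"rz":0},{"x":0,"y":-4,"z":-3,"rx":0,"ry":0,"rz":0},{"x":0,"y":-6,"z":-6,"rx":0,"ry":0,"rz":0},{"x":0,"y":-6,"z":-9,"rx":0,"ry":0,"rz":0},{"x":0,"y":-6,"z":-13,"rx":0,"ry":0,"rz":0},{"x":0,"y":-6,"z":-17,"rx":0,"ry":0,"rz":0},{"x":0,"y":-6,"z":-21,"rx":0,"ry":0,"rz":0},{"x":0,"y":-6,"z":-25,"rx":0,"ry":0,"rz":0},{"x":0,"y":-6,"z":-28,"rx":0,"ry":0,"rz":0},{"x":0,"y":-6,"z":-30,"rx":0,"ry":0,"rz":0}]';python3 - <<'E'
from h import *
snap("3")
for n in ("top3","scene3"):
    c=load(n); h=cv2.cvtColor(c["frame"],cv2.COLOR_BGR2HSV).astype(int); P=cloud(c)
    def reg(ctr,half):
        p=np.round(pix(c,ctr)[0]).astype(int); m=np.zeros((480,640),bool); m[p[1]-half:p[1]+half,p[0]-half:p[0]+half]=1; return m
    m=reg([.469,.367,.01],22); x=m&(h[...,0]>105)&(h[...,0]<128)&(h[...,1]>130)&(h[...,2]>60)
    k,_,st,ce=cv2.connectedComponentsWithStats(x.astype(np.uint8)); ce=ce[1:][st[1:,4]>4]; w=plane(c,ce,.017)*1000
    d=w[0]-w[-1]; print(n,"lenses",st[1:,4],"mid",w.mean(0).round(1),np.degrees(np.arctan(d[1]/d[0])).round(1),np.hypot(*d[:2]).round(1))
    y=m&(P[...,2]>.009); print(" depth cam",rect(P[y][:,:2]),np.median(P[y][:,2]).round(4))
    o=m&(h[...,1]<100)&(h[...,2]>130); print(" outline",rect(plane(c,np.argwhere(o)[:,::-1],.005)[:,:2]))
    m=reg([.66,-.18,.03],30); g=m&(h[...,0]>50)&(h[...,0]<85)&(h[...,1]>90)
    print(" board green",rect(plane(c,np.argwhere(g)[:,::-1],.028)[:,:2]))
    y=m&(P[...,2]>.0265); print(" board depth",rect(P[y][:,:2]),np.median(P[y][:,2]).round(4))
    p=pix(c,[.469,.367,.01])[0]; q=pix(c,[.66,-.18,.03])[0]
    crop(n,p,25,16,"a"); crop(n,q,35,12,"b"); im=[cv2.resize(cv2.imread(f"pics/{k}.png"),(400,300) if 0 else (300,300)) for k in "ab"]
    cv2.imwrite(f"pics/r_{n}.png",np.hstack(im))
cv2.imwrite("pics/g3.png",np.vstack([cv2.imread("pics/r_top3.png"),cv2.imread("pics/r_scene3.png")]))
E
```

```text
clock: 10.3
tool_pos: [0.4694, 0.3674, 0.2408]
ee_rot: [-1.571, 0.001, 0.011]
ft_force: [0.3, 0.2, -0.4]
grip_width: 0.0429
clock: 11.13
tool_pos: [0.4729, 0.0649, 0.3014]
ee_rot: [-1.572, -0.002, 0.009]
ft_force: [-0.1, -0.8, -0.3]
grip_width: 0.043
top3 lenses [ 9 10] mid [470.4 367.6  17. ] 0.8 17.0
 depth cam [415.6 197.  459.   98.5  71.5] 0.0142
 outline [471.  370.7 102.7  93.    2.1]
 board green [ 658.8 -182.2   63.1   38.3   -1.1]
 board depth [ 490.4 -114.   442.1   56.1  -22.1] 0.0302Traceback (most recent call last):
  File "<stdin>", line 9, in <module>
IndexError: index 0 is out of bounds for axis 0 with size 0
```

```bash
python3 go.py 659 -182 240 -1; python3 -m handwheel '[{"x":1.5,"y":0,"z":-2,"rx":0,"ry":0.5,"rz":0},{"x":4,"y":0,"z":-5,"rx":0,"ry":1,"rz":0},{"x":6.2,"y":0,"z":-8,"rx":0,"ry":1.5,"rz":0},{"x":8.5,"y":0.5,"z":-11.3,"rx":0,"ry":1.5,"rz":0},{"x":11,"y":1,"z":-14.5,"rx":0,"ry":1.5,"rz":0},{"x":13.2,"y":2,"z":-18,"rx":0,"ry":1.5,"rz":0},{"x":15.5,"y":3,"z":-21,"rx":0,"ry":1.5,"rz":0},{"x":17,"y":4,"z":-23,"rx":0,"ry":1.5,"rz":0},{"x":18,"y":5,"z":-24.4,"rx":0,"ry":1.5,"rz":0},{"x":18.3,"y":6,"z":-25,"rx":0,"ry":1.5,"rz":0}]' 0.44; python3 go.py 659 -182 198 -1
```

```text
t 11.23 pos [473.2  64.9 301.3] yaw 0.4 F [-0.1  1.1 -0.3] w 42.6
shift cm [ 18.39   6.19 -24.82] rot [0.05 1.4  0.11]
clock: 12.07
tool_pos: [0.6604, -0.1818, 0.2403]
ee_rot: [-1.572, -0.002, -0.016]
ft_force: [0.4, 1.1, 0.7]
grip_width: 0.0475
t 12.07 pos [ 660.4 -181.8  240.3] yaw -0.94 F [0.4 1.1 0.7] w 47.5
shift cm [-0.14  4.23 -0.02] rot [0.05 0.06 0.12]
```

```bash
python3 -m handwheel '[{"x":-0.1,"y":0.5,"z":0,"rx":0.05,"ry":0,"rz":0.1},{"x":-0.1,"y":1.2,"z":0,"rx":0.05,"ry":0,"rz":0.1},{"x":-0.1,"y":2,"z":0,"rx":0.05,"ry":0,"rz":0.1},{"x":-0.1,"y":2.7,"z":0,"rx":0.05,"ry":0,"rz":0.1},{"x":-0.1,"y":3.3,"z":0,"rx":0.05,"ry":0,"rz":0.1},{"x":-0.1,"y":3.7,"z":0,"rx":0.05,"ry":0,"rz":0.1},{"x":-0.1,"y":4,"z":0,"rx":0.05,"ry":0,"rz":0.1},{"x":-0.1,"y":4.2,"z":0,"rx":0.05,"ry":0,"rz":0.1},{"x":-0.1,"y":4.2,"z":0,"rx":0.05,"ry":0,"rz":0.1},{"x":-0.1,"y":4.2,"z":0,"rx":0.05,"ry":0,"rz":0.1}]'; python3 go.py 659 -182 198 -1
```

```text
clock: 12.9
tool_pos: [0.6578, -0.1804, 0.1982]
ee_rot: [-1.57, 0.001, -0.015]
ft_force: [0.9, -0.1, 0.1]
grip_width: 0.0476
t 12.9 pos [ 657.8 -180.4  198.2] yaw -0.87 F [ 0.9 -0.1  0.1] w 47.6
shift cm [ 0.12  0.02 -0.15] rot [-0.04  0.13 -0.08]
```

```bash
python3 -m handwheel '[{"x":0.1,"y":0,"z":-0.1,"rx":0,"ry":0,"rz":0},{"x":0.1,"y":0,"z":-0.1,"rx":0,"ry":0,"rz":0},{"x":0.1,"y":0,"z":-0.1,"rx":0,"ry":0,"rz":0},{"x":0.1,"y":0,"z":-0.1,"rx":0,"ry":0,"rz":0},{"x":0.1,"y":0,"z":-0.1,"rx":0,"ry":0,"rz":0},{"x":0.1,"y":0,"z":-0.1,"rx":0,"ry":0,"rz":0},{"x":0.1,"y":0,"z":-0.1,"rx":0,"ry":0,"rz":0},{"x":0.1,"y":0,"z":-0.1,"rx":0,"ry":0,"rz":0},{"x":0.1,"y":0,"z":-0.1,"rx":0,"ry":0,"rz":0},{"x":0.1,"y":0,"z":-0.1,"rx":0,"ry":0,"rz":0}]' 1 30; python3 go.py 659 -182 198 -1;python3 -m handwheel '[{"x":0,"y":-0.1,"z":0,"rx":0,"ry":0,"rz":0},{"x":0,"y":-0.4,"z":0,"rx":0,"ry":0,"rz":0},{"x":0,"y":-0.8,"z":0,"rx":0,"ry":0,"rz":0},{"x":0,"y":-1.4,"z":0,"rx":0,"ry":0,"rz":0},{"x":0,"y":-2,"z":0,"rx":0,"ry":0,"rz":0},{"x":0,"y":-3,"z":0,"rx":0,"ry":0,"rz":0},{"x":0,"y":-4.5,"z":0,"rx":0,"ry":0,"rz":0},{"x":0,"y":-6,"z":0,"rx":0,"ry":0,"rz":0},{"x":0,"y":-7.5,"z":0,"rx":0,"ry":0,"rz":0},{"x":0,"y":-8,"z":0,"rx":0,"ry":0,"rz":0}]'
python3 - <<'E'
from h import *
snap("4")
p=pix(load("scene4"),[.66,-.18,.06])[0]; crop("scene4",p,50,10,"g4")
E
python3 go.py 467.6 8.2 260 -11.8
```

```text
clock: 13.73
tool_pos: [0.6591, -0.1817, 0.1987]
ee_rot: [-1.571, 0.0, -0.015]
ft_force: [1.4, -1.6, 4.8]
grip_width: 0.0321
t 13.73 pos [ 659.1 -181.7  198.7] yaw -0.87 F [ 1.4 -1.6  4.8] w 32.1
shift cm [-0.    0.07 -0.03] rot [-0.01  0.13 -0.02]
clock: 14.57
tool_pos: [0.66, -0.1819, 0.2829]
ee_rot: [-1.572, -0.004, -0.015]
ft_force: [0.6, -0.1, -0.1]
grip_width: 0.0324
t 14.67 pos [ 659.6 -181.8  281.1] yaw -0.87 F [-0.8 -0.  -0.7] w 32.3
shift cm [-19.49   2.04  18.71] rot [ 0.03 10.93  0.15]
```

View pics/g4.png

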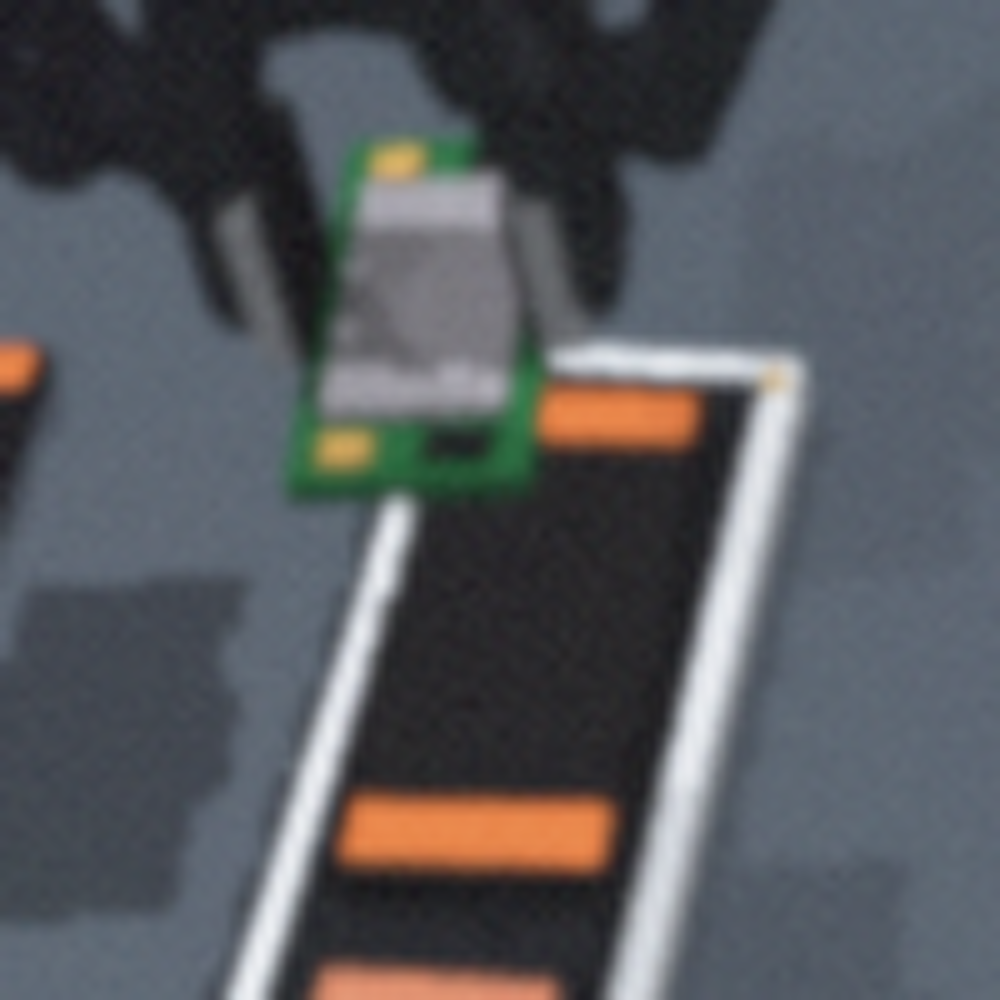

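The board is held level by its edges (board at (420,310), one finger each side) and the battery stays in place on the housing below. Next I carry it to the blue pad.

```bash
python3 -m handwheel '[{"x":-1,"y":0,"z":1,"rx":0,"ry":1,"rz":0.1},{"x":-3,"y":0,"z":3,"rx":0,"ry":3,"rz":0.1},{"x":-5.5,"y":0,"z":5.5,"rx":0,"ry":5,"rz":0.1},{"x":-8.2,"y":0,"z":8,"rx":0,"ry":7,"rz":0.1},{"x":-11,"y":0,"z":10.7,"rx":0,"ry":9,"rz":0.1},{"x":-13.6,"y":0.5,"z":13.2,"rx":0,"ry":10.5,"rz":0.1},{"x":-16,"y":1,"z":15.5,"rx":0,"ry":10.9,"rz":0.1},{"x":-18,"y":1.5,"z":17.4,"rx":0,"ry":10.9,"rz":0.1},{"x":-19.1,"y":2,"z":18.5,"rx":0,"ry":10.9,"rz":0.1},{"x":-19.4,"y":2.5,"z":18.7,"rx":0,"ry":10.9,"rz":0.1}]';python3 -m handwheel '[{"x":0,"y":0.5,"z":0,"rx":0,"ry":0,"rz":0},{"x":0,"y":1.5,"z":0,"rx":0,"ry":0,"rz":0},{"x":0,"y":2.5,"z":0,"rx":0,"ry":0,"rz":0},{"x":0,"y":3.5,"z":0,"rx":0,"ry":0,"rz":0},{"x":0,"y":4.5,"z":0,"rx":0,"ry":0,"rz":0},{"x":0,"y":5.3,"z":0,"rx":0,"ry":0,"rz":0},{"x":0,"y":6,"z":0,"rx":0,"ry":0,"rz":0},{"x":0,"y":6.4,"z":0,"rx":0,"ry":0,"rz":0},{"x":0,"y":6.4,"z":0,"rx":0,"ry":0,"rz":0},{"x":0,"y":6.4,"z":0,"rx":0,"ry":0,"rz":0}]';python3 go.py 467.6 8.2 180.5 -11.8
```

```text
clock: 15.5
tool_pos: [0.4653, 0.0103, 0.2522]
ee_rot: [-1.57, 0.007, -0.204]
ft_force: [0.4, 0.2, -0.7]
grip_width: 0.0322
clock: 16.33
tool_pos: [0.4675, 0.0085, 0.1893]
ee_rot: [-1.57, 0.004, -0.205]
ft_force: [0.7, 0.1, -0.6]
grip_width: 0.0323
t 16.33 pos [467.5   8.5 189.3] yaw -11.77 F [ 0.7  0.1 -0.6] w 32.3
shift cm [ 0.02  0.88 -0.03] rot [-0.02  0.03 -0.23]
```

```bash
python3 -m handwheel '[{"x":0,"y":0.2,"z":0,"rx":0,"ry":0,"rz":-0.1},{"x":0,"y":0.4,"z":0,"rx":0,"ry":0,"rz":-0.2},{"x":0,"y":0.55,"z":0,"rx":0,"ry":0,"rz":-0.2},{"x":0,"y":0.65,"z":0,"rx":0,"ry":0,"rz":-0.2},{"x":0,"y":0.73,"z":0,"rx":0,"ry":0,"rz":-0.2},{"x":0,"y":0.8,"z":0,"rx":0,"ry":0,"rz":-0.2},{"x":0,"y":0.84,"z":0,"rx":0,"ry":0,"rz":-0.2},{"x":0,"y":0.84,"z":0,"rx":0,"ry":0,"rz":-0.2},{"x":0,"y":0.84,"z":0,"rx":0,"ry":0,"rz":-0.2},{"x":0,"y":0.84,"z":0,"rx":0,"ry":0,"rz":-0.2}]';python3 go.py 467.6 8.2 180.2 -11.8
```

```text
clock: 17.17
tool_pos: [0.4674, 0.0085, 0.1811]
ee_rot: [-1.57, 0.0, -0.206]
ft_force: [0.5, 0.5, -0.8]
grip_width: 0.0321
t 17.17 pos [467.4   8.5 181.1] yaw -11.78 F [ 0.5  0.5 -0.8] w 32.1
shift cm [ 0.02  0.09 -0.03] rot [-0.02  0.02 -0.  ]
```

```bash
python3 -m handwheel '[{"x":0,"y":0.02,"z":0,"rx":0,"ry":0,"rz":0},{"x":0,"y":0.04,"z":0,"rx":0,"ry":0,"rz":0},{"x":0,"y":0.06,"z":0,"rx":0,"ry":0,"rz":0},{"x":0,"y":0.08,"z":0,"rx":0,"ry":0,"rz":0},{"x":0,"y":0.1,"z":0,"rx":0,"ry":0,"rz":0},{"x":0,"y":0.11,"z":0,"rx":0,"ry":0,"rz":0},{"x":0,"y":0.11,"z":0,"rx":0,"ry":0,"rz":0},{"x":0,"y":0.11,"z":0,"rx":0,"ry":0,"rz":0},{"x":0,"y":0.11,"z":0,"rx":0,"ry":0,"rz":0},{"x":0,"y":0.11,"z":0,"rx":0,"ry":0,"rz":0}]'
```

```text
clock: 18.0
tool_pos: [0.4675, 0.0085, 0.1806]
ee_rot: [-1.571, 0.0, -0.205]
ft_force: [-3.6, -0.4, 7.8]
grip_width: 0.0321
```

```bash
python3 -m handwheel '[{"x":0,"y":0,"z":0,"rx":0,"ry":0,"rz":0},{"x":0,"y":0,"z":0,"rx":0,"ry":0,"rz":0},{"x":0,"y":0,"z":0,"rx":0,"ry":0,"rz":0},{"x":0,"y":0,"z":0,"rx":0,"ry":0,"rz":0},{"x":0,"y":-0.1,"z":0,"rx":0,"ry":0,"rz":0},{"x":0,"y":-0.4,"z":0,"rx":0,"ry":0,"rz":0},{"x":0,"y":-1,"z":0,"rx":0,"ry":0,"rz":0},{"x":0,"y":-2,"z":0,"rx":0,"ry":0,"rz":0},{"x":0,"y":-4,"z":0,"rx":0,"ry":0,"rz":0},{"x":0,"y":-6,"z":0,"rx":0,"ry":0,"rz":0}]' 0.44; python3 -m handwheel '[{"x":1,"y":-2,"z":-2,"rx":0,"ry":-1,"rz":0},{"x":2.5,"y":-3,"z":-5,"rx":0,"ry":-2,"rz":0},{"x":4,"y":-4,"z":-8,"rx":0,"ry":-3,"rz":0},{"x":5.5,"y":-4,"z":-11,"rx":0,"ry":-4,"rz":0},{"x":7,"y":-4,"z":-14,"rx":0,"ry":-5,"rz":0},{"x":8.5,"y":-4,"z":-17,"rx":0,"ry":-6,"rz":0},{"x":10,"y":-4,"z":-20,"rx":0,"ry":-6.8,"rz":0},{"x":11.5,"y":-4,"z":-23,"rx":0,"ry":-6.8,"rz":0},{"x":13,"y":-4,"z":-26,"rx":0,"ry":-6.8,"rz":0},{"x":14,"y":-4,"z":-28,"rx":0,"ry":-6.8,"rz":0}]' 0.3;cat > look.py <<'E'
import sys; from h import *
tag=sys.argv[1]; snap(tag); rows=[]
for n in ("top"+tag,"scene"+tag):
    row=[]
    for a in sys.argv[2:]:
        x,y,z,s=[float(v) for v in a.split(",")]; crop(n,pix(load(n),[x/1e3,y/1e3,z/1e3])[0],int(s),8,"a"); row.append(cv2.resize(cv2.imread("pics/a.png"),(300,300)))
    rows.append(np.hstack(row))
cv2.imwrite(f"pics/g{tag}.png",np.vstack(rows))
E
python3 look.py 5 469,367,10,28 467,8,10,35
python3 - <<'E'
from h import *
for n in ("top5","scene5"):
    c=load(n); h=cv2.cvtColor(c["frame"],cv2.COLOR_BGR2HSV).astype(int); P=cloud(c)
    def reg(ctr,half):
        p=np.round(pix(c,ctr)[0]).astype(int); m=np.zeros((480,640),bool); m[p[1]-half:p[1]+half,p[0]-half:p[0]+half]=1; return m
    m=reg([.467,.008,.01],24); g=m&(h[...,0]>45)&(h[...,0]<90)&(h[...,1]>80); print(n,"board",rect(plane(c,np.argwhere(g)[:,::-1],.010)[:,:2]))
    m=reg([.66,-.18,.02],36)
    for lo in (18.5,):
        y=m&(P[...,2]>lo/1e3)&(P[...,2]<.03); k,l,st,_=cv2.connectedComponentsWithStats(y.astype(np.uint8)); y=l==1+st[1:,4].argmax()
        print(" battery depth",rect(P[y][:,:2]),np.median(P[y][:,2]).round(4))
    o=m&(h[...,0]<18)&(h[...,1]>170)&(P[...,2]>.0185); print(" bands",o.sum(),rect(plane(c,np.argwhere(o)[:,::-1],.023)[:,:2]))
E
```

```text
clock: 18.83
tool_pos: [0.4671, 0.0086, 0.2409]
ee_rot: [-1.57, 0.001, -0.205]
ft_force: [0.6, -1.0, 0.4]
grip_width: 0.0477
clock: 19.67
tool_pos: [0.5477, -0.2972, 0.2814]
ee_rot: [-1.572, -0.002, -0.088]
ft_force: [-0.3, 0.3, 1.0]
grip_width: 0.0597
top5 board [469.6   8.5  62.2  32.5 -11.6]
 battery depth [ 656.7 -181.9   92.8   45.6   -4.3] 0.0232
 bands 151 [ 656.6 -182.6   90.5   41.1   -5.4]
scene5 board [469.3   8.9  61.5  32.2 -11.9]
 battery depth [ 656.2 -183.    93.6   44.5   -5.6] 0.0221
 bands 228 [ 655.6 -182.1   87.    39.2   -6.6]
```

View pics/g5.png

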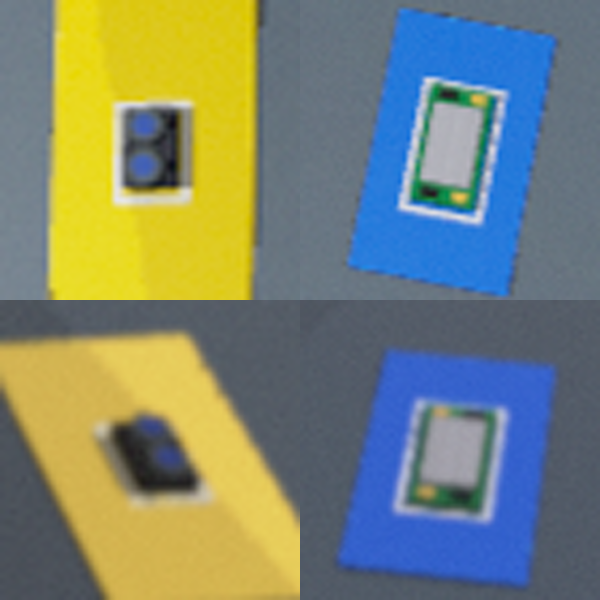

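Both parts sit inside their outlines: the camera module at about (150,150) in the top left, the board at about (450,150) in the top right. Each is 1–2 mm long in +x, so I'll aim 1 mm shorter next. Now the battery.

```bash
python3 go.py 656.3 -182.6 230 -5.5; python3 -m handwheel '[{"x":0.3,"y":0,"z":0.5,"rx":0,"ry":0.1,"rz":0},{"x":1.5,"y":0,"z":2,"rx":0,"ry":0.3,"rz":0},{"x":3,"y":0,"z":4,"rx":0,"ry":0.4,"rz":0},{"x":4.5,"y":0,"z":6,"rx":0,"ry":0.4,"rz":0},{"x":6,"y":0.5,"z":8,"rx":0,"ry":0.4,"rz":0},{"x":7.5,"y":1,"z":10,"rx":0,"ry":0.4,"rz":0},{"x":8.8,"y":2,"z":11.4,"rx":0,"ry":0.4,"rz":0},{"x":9.6,"y":3,"z":12.2,"rx":0,"ry":0.4,"rz":0},{"x":9.8,"y":4,"z":12.4,"rx":0,"ry":0.4,"rz":0},{"x":9.8,"y":5,"z":12.4,"rx":0,"ry":0.4,"rz":0}]' ; python3 go.py 656.3 -182.6 189 -5.5
```

```text
t 19.77 pos [ 547.7 -297.8  281.4] yaw -5.16 F [-0.2  0.5  0.5] w 59.8
shift cm [ 9.77  5.14 12.46] rot [0.11 0.34 0.13]
clock: 20.6
tool_pos: [0.656, -0.1768, 0.2297]
ee_rot: [-1.57, 0.0, -0.091]
ft_force: [0.6, 0.1, -0.9]
grip_width: 0.0604
t 20.6 pos [ 656.  -176.8  229.7] yaw -5.21 F [ 0.6  0.1 -0.9] w 60.4
shift cm [ 0.09  4.07 -0.57] rot [-0.03  0.29 -0.01]
```

```bash
python3 -m handwheel '[{"x":0.1,"y":0.3,"z":-0.4,"rx":0,"ry":0.3,"rz":0},{"x":0.1,"y":0.6,"z":-0.55,"rx":0,"ry":0.3,"rz":0},{"x":0.1,"y":1,"z":-0.55,"rx":0,"ry":0.3,"rz":0},{"x":0.1,"y":1.4,"z":-0.55,"rx":0,"ry":0.3,"rz":0},{"x":0.1,"y":1.7,"z":-0.55,"rx":0,"ry":0.3,"rz":0},{"x":0.1,"y":2,"z":-0.55,"rx":0,"ry":0.3,"rz":0},{"x":0.1,"y":2,"z":-0.55,"rx":0,"ry":0.3,"rz":0},{"x":0.1,"y":2,"z":-0.55,"rx":0,"ry":0.3,"rz":0},{"x":0.1,"y":2,"z":-0.55,"rx":0,"ry":0.3,"rz":0},{"x":0.1,"y":2,"z":-0.55,"rx":0,"ry":0.3,"rz":0}]' ; python3 go.py 656.3 -182.6 189 -5.5
```

```text
clock: 21.43
tool_pos: [0.6563, -0.1847, 0.2103]
ee_rot: [-1.571, -0.0, -0.099]
ft_force: [0.5, 0.6, -0.0]
grip_width: 0.0601
t 21.43 pos [ 656.3 -184.7  210.3] yaw -5.67 F [ 0.5  0.6 -0. ] w 60.1
shift cm [-0.02  2.13  0.21] rot [-0.01 -0.17  0.02]
```

```bash
python3 -m handwheel '[{"x":0,"y":0.3,"z":0.15,"rx":0,"ry":-0.1,"rz":0},{"x":0,"y":0.6,"z":0.2,"rx":0,"ry":-0.1,"rz":0},{"x":0,"y":1,"z":0.2,"rx":0,"ry":-0.1,"rz":0},{"x":0,"y":1.4,"z":0.2,"rx":0,"ry":-0.1,"rz":0},{"x":0,"y":1.7,"z":0.2,"rx":0,"ry":-0.1,"rz":0},{"x":0,"y":1.9,"z":0.2,"rx":0,"ry":-0.1,"rz":0},{"x":0,"y":2,"z":0.2,"rx":0,"ry":-0.1,"rz":0},{"x":0,"y":2.1,"z":0.2,"rx":0,"ry":-0.1,"rz":0},{"x":0,"y":2.13,"z":0.2,"rx":0,"ry":-0.1,"rz":0},{"x":0,"y":2.13,"z":0.2,"rx":0,"ry":-0.1,"rz":0}]' ; python3 go.py 656.3 -182.6 189 -5.5
```

```text
clock: 22.27
tool_pos: [0.6564, -0.1827, 0.1886]
ee_rot: [-1.57, -0.0, -0.097]
ft_force: [0.3, -0.2, 0.5]
grip_width: 0.0597
t 22.27 pos [ 656.4 -182.7  188.6] yaw -5.58 F [ 0.3 -0.2  0.5] w 59.7
shift cm [-0.01 -0.04  0.01] rot [-0.02 -0.08  0.  ]
```

```bash
python3 -m handwheel '[{"x":0,"y":0,"z":0,"rx":0,"ry":0,"rz":0},{"x":0,"y":0,"z":0,"rx":0,"ry":0,"rz":0},{"x":0,"y":0,"z":0,"rx":0,"ry":0,"rz":0},{"x":0,"y":0,"z":0,"rx":0,"ry":0,"rz":0},{"x":0,"y":0,"z":0,"rx":0,"ry":0,"rz":0},{"x":0,"y":0,"z":0,"rx":0,"ry":0,"rz":0},{"x":0,"y":0,"z":0,"rx":0,"ry":0,"rz":0},{"x":0,"y":0,"z":0,"rx":0,"ry":0,"rz":0},{"x":0,"y":0,"z":0,"rx":0,"ry":0,"rz":0},{"x":0,"y":0,"z":0,"rx":0,"ry":0,"rz":0}]' 1 45;python3 -m handwheel '[{"x":0,"y":-0.1,"z":0,"rx":0,"ry":0,"rz":0},{"x":0,"y":-0.4,"z":0,"rx":0,"ry":0,"rz":0},{"x":0,"y":-0.8,"z":0,"rx":0,"ry":0,"rz":0},{"x":0,"y":-1.4,"z":0,"rx":0,"ry":0,"rz":0},{"x":0,"y":-2,"z":0,"rx":0,"ry":0,"rz":0},{"x":0,"y":-3,"z":0,"rx":0,"ry":0,"rz":0},{"x":0,"y":-4.5,"z":0,"rx":0,"ry":0,"rz":0},{"x":0,"y":-6,"z":0,"rx":0,"ry":0,"rz":0},{"x":0,"y":-7.5,"z":0,"rx":0,"ry":0,"rz":0},{"x":0,"y":-9,"z":0,"rx":0,"ry":0,"rz":0}]'; python3 look.py 6 660,-180,40,50; python3 go.py 659.4 207.2 290 -1
```

```text
clock: 23.1
tool_pos: [0.6567, -0.1828, 0.1892]
ee_rot: [-1.571, -0.001, -0.097]
ft_force: [-0.6, 0.4, 6.0]
grip_width: 0.0425
clock: 23.93
tool_pos: [0.6566, -0.1828, 0.2813]
ee_rot: [-1.571, -0.002, -0.097]
ft_force: [0.7, 0.1, -1.2]
grip_width: 0.0424
t 24.03 pos [ 657.8 -183.3  283.8] yaw -5.57 F [0.8 1.5 0.1] w 42.3
shift cm [-3.63 -0.71 38.87] rot [ 0.12 -4.57  0.41]
```

View pics/g6.png

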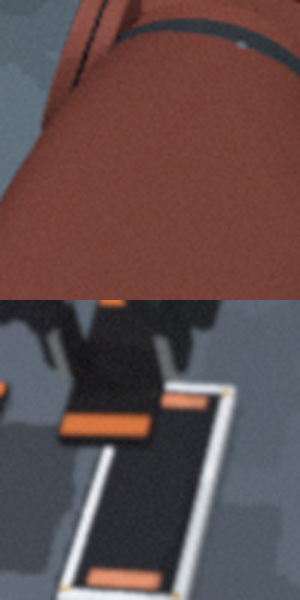

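The battery is held (lower half, band at (105,425)) and the bare housing is visible below. Next I carry it to the red pad, high over the meter.

```bash
python3 -m handwheel '[{"x":-0.1,"y":0,"z":1.5,"rx":0,"ry":-0.5,"rz":0.2},{"x":-0.4,"y":-0.5,"z":4,"rx":0,"ry":-1,"rz":0.3},{"x":-0.7,"y":-0.5,"z":7.5,"rx":0,"ry":-1.5,"rz":0.3},{"x":-1,"y":-0.5,"z":11,"rx":0,"ry":-2,"rz":0.3},{"x":-1.3,"y":-0.5,"z":14.5,"rx":0,"ry":-2.5,"rz":0.3},{"x":-1.6,"y":-0.5,"z":18,"rx":0,"ry":-3,"rz":0.3},{"x":-2,"y":-0.5,"z":21.5,"rx":0,"ry":-3.5,"rz":0.3},{"x":-2.3,"y":-0.5,"z":25,"rx":0,"ry":-4,"rz":0.3},{"x":-2.6,"y":-0.5,"z":28,"rx":0,"ry":-4.5,"rz":0.3},{"x":-2.9,"y":-0.5,"z":31,"rx":0,"ry":-4.6,"rz":0.3}]' ; python3 go.py 659.2 207.2 230 -1
```

```text
clock: 24.87
tool_pos: [0.6565, 0.1313, 0.2824]
ee_rot: [-1.57, 0.008, -0.015]
ft_force: [-0.8, 0.7, -1.1]
grip_width: 0.0422
t 24.87 pos [656.5 131.3 282.4] yaw -0.88 F [-0.8  0.7 -1.1] w 42.2
shift cm [0.2  5.24 7.59] rot [-0.03  0.12 -0.45]
```

```bash
python3 -m handwheel '[{"x":0,"y":0.3,"z":1.5,"rx":0,"ry":0,"rz":-0.2},{"x":0.1,"y":0.6,"z":3,"rx":0,"ry":0,"rz":-0.3},{"x":0.1,"y":1,"z":4.5,"rx":0,"ry":0,"rz":-0.3},{"x":0.2,"y":1.5,"z":5.7,"rx":0,"ry":0,"rz":-0.3},{"x":0.2,"y":2,"z":6.7,"rx":0,"ry":0,"rz":-0.3},{"x":0.2,"y":3,"z":7.3,"rx":0,"ry":0,"rz":-0.3},{"x":0.2,"y":4,"z":7.6,"rx":0,"ry":0,"rz":-0.3},{"x":0.2,"y":4.8,"z":7.6,"rx":0,"ry":0,"rz":-0.3},{"x":0.2,"y":5.2,"z":7.6,"rx":0,"ry":0,"rz":-0.3},{"x":0.2,"y":5.2,"z":7.6,"rx":0,"ry":0,"rz":-0.3}]' ; python3 -m handwheel '[{"x":0,"y":0.3,"z":0,"rx":0,"ry":0,"rz":0},{"x":0,"y":0.8,"z":0,"rx":0,"ry":0,"rz":0},{"x":0,"y":1.5,"z":0,"rx":0,"ry":0,"rz":0},{"x":0,"y":2.2,"z":0,"rx":0,"ry":0,"rz":0},{"x":0,"y":2.8,"z":0,"rx":0,"ry":0,"rz":0},{"x":0,"y":3.3,"z":0,"rx":0,"ry":0,"rz":0},{"x":0,"y":3.7,"z":0,"rx":0,"ry":0,"rz":0},{"x":0,"y":4,"z":0,"rx":0,"ry":0,"rz":0},{"x":0,"y":4,"z":0,"rx":0,"ry":0,"rz":0},{"x":0,"y":4,"z":0,"rx":0,"ry":0,"rz":0}]' ; python3 go.py 659.2 207.2 181 -1
```

```text
clock: 25.7
tool_pos: [0.66, 0.2037, 0.2295]
ee_rot: [-1.571, 0.003, -0.018]
ft_force: [-0.6, 0.1, -0.3]
grip_width: 0.0424
clock: 26.53
tool_pos: [0.6606, 0.2047, 0.1916]
ee_rot: [-1.57, 0.0, -0.017]
ft_force: [0.2, 0.9, -0.7]
grip_width: 0.0423
t 26.53 pos [660.6 204.7 191.6] yaw -0.97 F [ 0.2  0.9 -0.7] w 42.3
shift cm [-0.15  1.06  0.25] rot [-0.03  0.03 -0.01]
```

```bash
python3 -m handwheel '[{"x":-0.05,"y":0.2,"z":0.1,"rx":0,"ry":0,"rz":0},{"x":-0.1,"y":0.4,"z":0.2,"rx":0,"ry":0,"rz":0},{"x":-0.15,"y":0.6,"z":0.25,"rx":0,"ry":0,"rz":0},{"x":-0.15,"y":0.75,"z":0.25,"rx":0,"ry":0,"rz":0},{"x":-0.15,"y":0.85,"z":0.25,"rx":0,"ry":0,"rz":0},{"x":-0.15,"y":0.95,"z":0.25,"rx":0,"ry":0,"rz":0},{"x":-0.15,"y":1,"z":0.25,"rx":0,"ry":0,"rz":0},{"x":-0.15,"y":1,"z":0.25,"rx":0,"ry":0,"rz":0},{"x":-0.15,"y":1,"z":0.25,"rx":0,"ry":0,"rz":0},{"x":-0.15,"y":1,"z":0.25,"rx":0,"ry":0,"rz":0}]' ; python3 go.py 659.2 207.2 180.3 -1
```

```text
clock: 27.37
tool_pos: [0.6592, 0.2071, 0.1819]
ee_rot: [-1.57, -0.0, -0.017]
ft_force: [0.2, -0.7, -1.1]
grip_width: 0.0424
t 27.37 pos [659.2 207.1 181.9] yaw -0.98 F [ 0.2 -0.7 -1.1] w 42.4
shift cm [-0.01  0.16  0.01] rot [-0.03  0.02  0.01]
```

```bash
python3 -m handwheel '[{"x":0,"y":0.03,"z":0,"rx":0,"ry":0,"rz":0},{"x":0,"y":0.06,"z":0,"rx":0,"ry":0,"rz":0},{"x":0,"y":0.09,"z":0,"rx":0,"ry":0,"rz":0},{"x":0,"y":0.12,"z":0,"rx":0,"ry":0,"rz":0},{"x":0,"y":0.14,"z":0,"rx":0,"ry":0,"rz":0},{"x":0,"y":0.16,"z":0,"rx":0,"ry":0,"rz":0},{"x":0,"y":0.17,"z":0,"rx":0,"ry":0,"rz":0},{"x":0,"y":0.18,"z":0,"rx":0,"ry":0,"rz":0},{"x":0,"y":0.18,"z":0,"rx":0,"ry":0,"rz":0},{"x":0,"y":0.18,"z":0,"rx":0,"ry":0,"rz":0}]'
```

```text
clock: 28.2
tool_pos: [0.6593, 0.2072, 0.1803]
ee_rot: [-1.57, -0.0, -0.017]
ft_force: [-0.7, -0.4, 2.8]
grip_width: 0.0419
```

```bash
python3 -m handwheel '[{"x":0,"y":0.02,"z":0,"rx":0,"ry":0,"rz":0},{"x":0,"y":0.02,"z":0,"rx":0,"ry":0,"rz":0},{"x":0,"y":0,"z":0,"rx":0,"ry":0,"rz":0},{"x":0,"y":0,"z":0,"rx":0,"ry":0,"rz":0},{"x":0,"y":-0.1,"z":0,"rx":0,"ry":0,"rz":0},{"x":0,"y":-0.4,"z":0,"rx":0,"ry":0,"rz":0},{"x":0,"y":-1,"z":0,"rx":0,"ry":0,"rz":0},{"x":0,"y":-3,"z":0,"rx":0,"ry":0,"rz":0},{"x":0,"y":-5,"z":0,"rx":0,"ry":0,"rz":0},{"x":0,"y":-7,"z":0,"rx":0,"ry":0,"rz":0}]' 0.3; python3 -m handwheel '[{"x":0,"y":-2,"z":-1,"rx":0,"ry":0.5,"rz":0},{"x":-0.5,"y":-3,"z":-3,"rx":0,"ry":1,"rz":0},{"x":-1,"y":-4,"z":-6,"rx":0,"ry":1.5,"rz":0},{"x":-1.5,"y":-4,"z":-9.5,"rx":0,"ry":2,"rz":0},{"x":-2,"y":-4,"z":-13,"rx":0,"ry":3,"rz":0},{"x":-2.5,"y":-4,"z":-16.5,"rx":0,"ry":4,"rz":0},{"x":-3,"y":-4,"z":-20,"rx":0,"ry":5,"rz":0},{"x":-3.5,"y":-4,"z":-23.5,"rx":0,"ry":6,"rz":0},{"x":-4,"y":-4,"z":-27,"rx":0,"ry":6.5,"rz":0},{"x":-5,"y":-4,"z":-30,"rx":0,"ry":7,"rz":0}]' 0.05;  python3 -m handwheel '[{"x":-0.5,"y":0,"z":-3,"rx":0,"ry":0,"rz":0},{"x":-1,"y":0,"z":-6,"rx":0,"ry":0,"rz":0},{"x":-1.5,"y":0,"z":-9,"rx":0,"ry":0,"rz":0},{"x":-2,"y":0,"z":-12,"rx":0,"ry":0,"rz":0},{"x":-2.5,"y":0,"z":-15,"rx":0,"ry":0,"rz":0},{"x":-3,"y":0,"z":-18,"rx":0,"ry":0,"rz":0},{"x":-3.5,"y":0,"z":-20,"rx":0,"ry":0,"rz":0},{"x":-4,"y":0,"z":-21.5,"rx":0,"ry":0,"rz":0},{"x":-4,"y":0,"z":-22,"rx":0,"ry":0,"rz":0},{"x":-4,"y":0,"z":-22,"rx":0,"ry":0,"rz":0}]';python3 look.py 7 660,207,10,38 660,-180,10,38
python3 - <<'E'
from h import *
for n in ("top7","scene7"):
    c=load(n); P=cloud(c); h=cv2.cvtColor(c["frame"],cv2.COLOR_BGR2HSV).astype(int)
    def big(ctr,half,lo,hi):
        p=np.round(pix(c,ctr)[0]).astype(int); m=np.zeros((480,640),bool); m[p[1]-half:p[1]+half,p[0]-half:p[0]+half]=1
        y=m&(P[...,2]>lo)&(P[...,2]<hi); k,l,st,_=cv2.connectedComponentsWithStats(y.astype(np.uint8)); y=l==1+st[1:,4].argmax(); return y
    y=big([.66,.207,.01],36,.0095,.03); print(n,"battery",rect(P[y][:,:2]),np.median(P[y][:,2]).round(4))
    y=big([.66,-.18,.01],44,.009,.03); print(" housing",rect(P[y][:,:2]),np.median(P[y][:,2]).round(4))
    ww=(h[...,1]<45)&(h[...,2]>150)&cv2.dilate(y.astype(np.uint8),np.ones((3,3))).astype(bool); print(" rim",rect(plane(c,np.argwhere(ww)[:,::-1],.014)[:,:2]))
E
python3 go.py 663 -183 230 -8
```

```text
clock: 29.03
tool_pos: [0.6591, 0.2071, 0.2511]
ee_rot: [-1.57, 0.0, -0.017]
ft_force: [0.6, 0.2, 0.4]
grip_width: 0.0599
clock: 29.87
tool_pos: [0.6041, -0.0943, 0.291]
ee_rot: [-1.571, -0.002, -0.14]
ft_force: [0.1, -0.4, -0.2]
grip_width: 0.0813
clock: 30.7
tool_pos: [0.5337, -0.3055, 0.2904]
ee_rot: [-1.571, -0.001, -0.141]
ft_force: [1.0, 0.3, 0.4]
grip_width: 0.0808
top7 battery [660.4 209.1  93.9  46.2  -0.8] 0.014
 housing [ 664.  -183.   136.8   64.2   -7.8] 0.0145
 rim [ 663.3 -183.7  137.    65.1   -7.9]
scene7 battery [659.1 206.9  93.7  44.8  -1. ] 0.013
 housing [ 663.6 -183.9  137.6   64.4   -7.9] 0.0134
 rim [ 663.4 -182.5  136.6   64.5   -7.9]
t 30.8 pos [ 534.3 -303.8  290. ] yaw -7.98 F [ 0.  -0.1  0.3] w 80.8
shift cm [11.07  6.01 13.74] rot [-0.05  0.02  0.02]
```

View pics/g7.png

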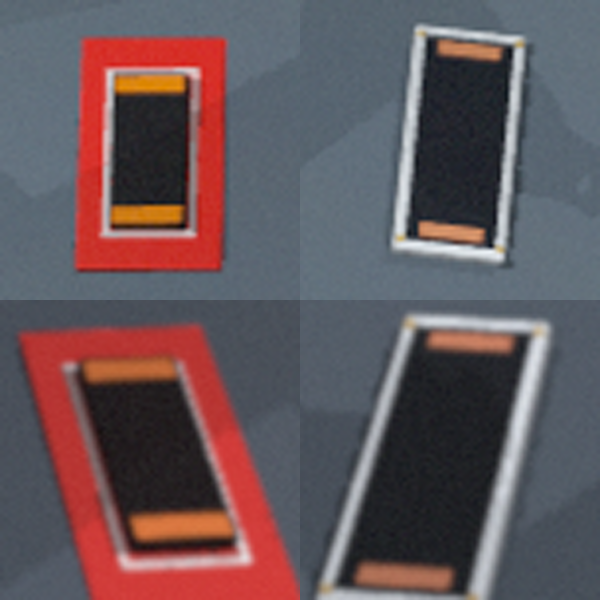

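The battery lies centred in its outline (left half, about (150,150)) and the housing is bare (right half). Now the housing.

```bash
python3 -m handwheel '[{"x":0.5,"y":0,"z":0.6,"rx":0,"ry":0,"rz":0},{"x":1.8,"y":0,"z":2.3,"rx":0,"ry":0,"rz":0},{"x":3.5,"y":0,"z":4.5,"rx":0,"ry":0,"rz":0},{"x":5.3,"y":0.5,"z":6.7,"rx":0,"ry":0,"rz":0},{"x":7.2,"y":1,"z":9,"rx":0,"ry":0,"rz":0},{"x":9,"y":2,"z":11.2,"rx":0,"ry":0,"rz":0},{"x":10.3,"y":3,"z":12.8,"rx":0,"ry":0,"rz":0},{"x":10.9,"y":4,"z":13.6,"rx":0,"ry":0,"rz":0},{"x":11.1,"y":5,"z":13.75,"rx":0,"ry":0,"rz":0},{"x":11.1,"y":5,"z":13.75,"rx":0,"ry":0,"rz":0}]' 0.02;python3 -m handwheel '[{"x":0,"y":0.3,"z":0,"rx":0,"ry":0,"rz":0},{"x":0,"y":0.8,"z":0,"rx":0,"ry":0,"rz":0},{"x":0,"y":1.2,"z":0,"rx":0,"ry":0,"rz":0},{"x":0,"y":1.7,"z":0,"rx":0,"ry":0,"rz":0},{"x":0,"y":2,"z":0,"rx":0,"ry":0,"rz":0},{"x":0,"y":2,"z":0,"rx":0,"ry":0,"rz":0},{"x":0,"y":2,"z":0,"rx":0,"ry":0,"rz":0},{"x":0,"y":2,"z":0,"rx":0,"ry":0,"rz":0},{"x":0,"y":2,"z":0,"rx":0,"ry":0,"rz":0},{"x":0,"y":2,"z":0,"rx":0,"ry":0,"rz":0}]'; python3 go.py 663.5 -183.3 176 -7.9
```

```text
clock: 31.63
tool_pos: [0.6623, -0.1819, 0.2365]
ee_rot: [-1.569, 0.005, -0.137]
ft_force: [-0.2, -0.0, -0.9]
grip_width: 0.0834
clock: 32.47
tool_pos: [0.6631, -0.1835, 0.2201]
ee_rot: [-1.57, -0.0, -0.139]
ft_force: [-0.0, 0.3, 0.5]
grip_width: 0.0836
t 32.47 pos [ 663.1 -183.5  220.1] yaw -7.97 F [-0.   0.3  0.5] w 83.6
shift cm [0.03 4.41 0.03] rot [-0.02 -0.07  0.03]
```

```bash
python3 -m handwheel '[{"x":0,"y":0.3,"z":0,"rx":0,"ry":0,"rz":0},{"x":0,"y":1,"z":0,"rx":0,"ry":0,"rz":0},{"x":0,"y":1.7,"z":0,"rx":0,"ry":0,"rz":0},{"x":0,"y":2.4,"z":0,"rx":0,"ry":0,"rz":0},{"x":0,"y":3,"z":0,"rx":0,"ry":0,"rz":0},{"x":0,"y":3.5,"z":0,"rx":0,"ry":0,"rz":0},{"x":0,"y":3.9,"z":0,"rx":0,"ry":0,"rz":0},{"x":0,"y":4.2,"z":0,"rx":0,"ry":0,"rz":0},{"x":0,"y":4.4,"z":0,"rx":0,"ry":0,"rz":0},{"x":0,"y":4.4,"z":0,"rx":0,"ry":0,"rz":0}]'; python3 go.py 663.5 -183.3 176 -7.9;python3 -m handwheel '[{"x":0,"y":0,"z":0,"rx":0,"ry":0,"rz":0},{"x":0,"y":0,"z":0,"rx":0,"ry":0,"rz":0},{"x":0,"y":0,"z":0,"rx":0,"ry":0,"rz":0},{"x":0,"y":0,"z":0,"rx":0,"ry":0,"rz":0},{"x":0,"y":0,"z":0,"rx":0,"ry":0,"rz":0},{"x":0,"y":0,"z":0,"rx":0,"ry":0,"rz":0},{"x":0,"y":0,"z":0,"rx":0,"ry":0,"rz":0},{"x":0,"y":0,"z":0,"rx":0,"ry":0,"rz":0},{"x":0,"y":0,"z":0,"rx":0,"ry":0,"rz":0},{"x":0,"y":0,"z":0,"rx":0,"ry":0,"rz":0}]' 1 60; python3 look.py 8 660,-180,10,50
```

```text
clock: 33.3
tool_pos: [0.6628, -0.1834, 0.1752]
ee_rot: [-1.57, 0.001, -0.139]
ft_force: [-0.2, 0.6, 0.3]
grip_width: 0.0837
t 33.3 pos [ 662.8 -183.4  175.2] yaw -7.97 F [-0.2  0.6  0.3] w 83.7
shift cm [ 0.07 -0.08  0.02] rot [-0.04 -0.07 -0.04]
clock: 34.13
tool_pos: [0.6635, -0.1837, 0.1768]
ee_rot: [-1.571, -0.002, -0.139]
ft_force: [-0.5, -0.6, 6.2]
grip_width: 0.0614
```

View pics/g8.png

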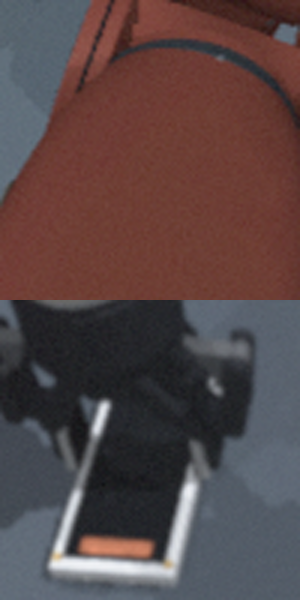

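The housing is gripped between the fingers (lower half, fingers at (65,445) and (200,460)). Next I lift it and carry it to the purple pad.

```bash
python3 -m handwheel '[{"x":0,"y":-0.1,"z":0,"rx":0,"ry":0,"rz":0},{"x":0,"y":-0.3,"z":0,"rx":0,"ry":0,"rz":0},{"x":0,"y":-0.7,"z":0,"rx":0,"ry":0,"rz":0},{"x":0,"y":-1.3,"z":0,"rx":0,"ry":0,"rz":0},{"x":0,"y":-2,"z":0,"rx":0,"ry":0,"rz":0},{"x":0,"y":-3,"z":0,"rx":0,"ry":0,"rz":0},{"x":0,"y":-4,"z":0,"rx":0,"ry":0,"rz":0},{"x":0,"y":-5,"z":0,"rx":0,"ry":0,"rz":0},{"x":0,"y":-6,"z":0,"rx":0,"ry":0,"rz":0},{"x":0,"y":-6.5,"z":0,"rx":0,"ry":0,"rz":0}]'; python3 go.py 468.3 -358.9 230 -12.8
```

```text
clock: 35.07
tool_pos: [0.6636, -0.1838, 0.2435]
ee_rot: [-1.571, -0.003, -0.139]
ft_force: [0.2, 0.2, -0.9]
grip_width: 0.0619
t 35.07 pos [ 663.6 -183.8  243.5] yaw -7.97 F [ 0.2  0.2 -0.9] w 61.9
shift cm [-16.92   1.3  -20.05] rot [0.   4.83 0.17]
```

```bash
python3 -m handwheel '[{"x":-0.4,"y":0,"z":-0.5,"rx":0,"ry":0.3,"rz":0.1},{"x":-1.6,"y":0,"z":-2,"rx":0,"ry":1,"rz":0.1},{"x":-3.5,"y":0,"z":-4.2,"rx":0,"ry":1.7,"rz":0.1},{"x":-5.6,"y":0,"z":-6.7,"rx":0,"ry":2.4,"rz":0.1},{"x":-8,"y":0,"z":-9.5,"rx":0,"ry":3.2,"rz":0.1},{"x":-10.4,"y":0,"z":-12.3,"rx":0,"ry":4,"rz":0.1},{"x":-12.8,"y":0,"z":-15.1,"rx":0,"ry":4.5,"rz":0.1},{"x":-14.8,"y":0,"z":-17.5,"rx":0,"ry":4.8,"rz":0.1},{"x":-16.2,"y":0,"z":-19.2,"rx":0,"ry":4.8,"rz":0.1},{"x":-16.9,"y":0,"z":-20,"rx":0,"ry":4.8,"rz":0.1}]';python3 -m handwheel '[{"x":0,"y":0.3,"z":0,"rx":0,"ry":0,"rz":0},{"x":0,"y":0.8,"z":0,"rx":0,"ry":0,"rz":0},{"x":0,"y":1.4,"z":0,"rx":0,"ry":0,"rz":0},{"x":0,"y":2,"z":0,"rx":0,"ry":0,"rz":0},{"x":0,"y":2.6,"z":0,"rx":0,"ry":0,"rz":0},{"x":0,"y":3.2,"z":0,"rx":0,"ry":0,"rz":0},{"x":0,"y":3.7,"z":0,"rx":0,"ry":0,"rz":0},{"x":0,"y":4,"z":0,"rx":0,"ry":0,"rz":0},{"x":0,"y":4,"z":0,"rx":0,"ry":0,"rz":0},{"x":0,"y":4,"z":0,"rx":0,"ry":0,"rz":0}]'; python3 go.py 468.3 -358.9 181 -12.8
```

```text
clock: 35.9
tool_pos: [0.4652, -0.36, 0.2403]
ee_rot: [-1.571, 0.003, -0.226]
ft_force: [-0.3, 0.9, -0.7]
grip_width: 0.0608
clock: 36.73
tool_pos: [0.4678, -0.358, 0.2004]
ee_rot: [-1.57, 0.002, -0.223]
ft_force: [0.9, 0.5, -1.5]
grip_width: 0.0614
t 36.73 pos [ 467.8 -358.   200.4] yaw -12.77 F [ 0.9  0.5 -1.5] w 61.4
shift cm [ 0.07  1.94 -0.08] rot [-0.04  0.03 -0.13]
```

```bash
python3 -m handwheel '[{"x":0.03,"y":0.3,"z":-0.04,"rx":0,"ry":0,"rz":-0.1},{"x":0.07,"y":0.6,"z":-0.08,"rx":0,"ry":0,"rz":-0.1},{"x":0.07,"y":0.9,"z":-0.08,"rx":0,"ry":0,"rz":-0.1},{"x":0.07,"y":1.2,"z":-0.08,"rx":0,"ry":0,"rz":-0.1},{"x":0.07,"y":1.4,"z":-0.08,"rx":0,"ry":0,"rz":-0.1},{"x":0.07,"y":1.6,"z":-0.08,"rx":0,"ry":0,"rz":-0.1},{"x":0.07,"y":1.7,"z":-0.08,"rx":0,"ry":0,"rz":-0.1},{"x":0.07,"y":1.8,"z":-0.08,"rx":0,"ry":0,"rz":-0.1},{"x":0.07,"y":1.8,"z":-0.08,"rx":0,"ry":0,"rz":-0.1},{"x":0.07,"y":1.8,"z":-0.08,"rx":0,"ry":0,"rz":-0.1}]'; python3 go.py 468.3 -358.9 180 -12.8
```

```text
clock: 37.57
tool_pos: [0.4683, -0.359, 0.1827]
ee_rot: [-1.57, 0.0, -0.223]
ft_force: [0.7, 0.5, -1.4]
grip_width: 0.0615
t 37.57 pos [ 468.3 -359.   182.7] yaw -12.77 F [ 0.7  0.5 -1.4] w 61.5
shift cm [-0.    0.27  0.01] rot [-0.03  0.03 -0.01]
```

```bash
python3 -m handwheel '[{"x":0,"y":0.05,"z":0,"rx":0,"ry":0,"rz":0},{"x":0,"y":0.1,"z":0,"rx":0,"ry":0,"rz":0},{"x":0,"y":0.14,"z":0,"rx":0,"ry":0,"rz":0},{"x":0,"y":0.17,"z":0,"rx":0,"ry":0,"rz":0},{"x":0,"y":0.2,"z":0,"rx":0,"ry":0,"rz":0},{"x":0,"y":0.22,"z":0,"rx":0,"ry":0,"rz":0},{"x":0,"y":0.24,"z":0,"rx":0,"ry":0,"rz":0},{"x":0,"y":0.26,"z":0,"rx":0,"ry":0,"rz":0},{"x":0,"y":0.27,"z":0,"rx":0,"ry":0,"rz":0},{"x":0,"y":0.27,"z":0,"rx":0,"ry":0,"rz":0}]'
```

```text
clock: 38.4
tool_pos: [0.4683, -0.359, 0.1799]
ee_rot: [-1.57, 0.0, -0.223]
ft_force: [-0.5, 0.5, -1.5]
grip_width: 0.0616
```

```bash
python3 -m handwheel '[{"x":0,"y":0.02,"z":0,"rx":0,"ry":0,"rz":0},{"x":0,"y":0.03,"z":0,"rx":0,"ry":0,"rz":0},{"x":0,"y":0.05,"z":0,"rx":0,"ry":0,"rz":0},{"x":0,"y":0.06,"z":0,"rx":0,"ry":0,"rz":0},{"x":0,"y":0.07,"z":0,"rx":0,"ry":0,"rz":0},{"x":0,"y":0.08,"z":0,"rx":0,"ry":0,"rz":0},{"x":0,"y":0.09,"z":0,"rx":0,"ry":0,"rz":0},{"x":0,"y":0.1,"z":0,"rx":0,"ry":0,"rz":0},{"x":0,"y":0.1,"z":0,"rx":0,"ry":0,"rz":0},{"x":0,"y":0.1,"z":0,"rx":0,"ry":0,"rz":0}]'
```

```text
clock: 39.23
tool_pos: [0.4683, -0.3591, 0.1798]
ee_rot: [-1.57, 0.0, -0.223]
ft_force: [-2.9, 2.9, 7.9]
grip_width: 0.0618
```

```bash
python3 -m handwheel '[{"x":0,"y":0,"z":0,"rx":0,"ry":0,"rz":0},{"x":0,"y":0,"z":0,"rx":0,"ry":0,"rz":0},{"x":0,"y":0,"z":0,"rx":0,"ry":0,"rz":0},{"x":0,"y":0,"z":0,"rx":0,"ry":0,"rz":0},{"x":0,"y":0,"z":0,"rx":0,"ry":0,"rz":0},{"x":0,"y":-0.3,"z":0,"rx":0,"ry":0,"rz":0},{"x":0,"y":-1,"z":0,"rx":0,"ry":0,"rz":0},{"x":0,"y":-3,"z":0,"rx":0,"ry":0,"rz":0},{"x":0,"y":-6,"z":0,"rx":0,"ry":0,"rz":0},{"x":0,"y":-9,"z":0,"rx":0,"ry":0,"rz":0}]' 0.05; python3 -m handwheel '[{"x":0,"y":-2,"z":2,"rx":0,"ry":0,"rz":0},{"x":0,"y":-4,"z":4,"rx":0,"ry":0,"rz":0},{"x":0,"y":-5,"z":7,"rx":0,"ry":0,"rz":0},{"x":0,"y":-5,"z":10,"rx":0,"ry":0,"rz":0},{"x":0,"y":-5,"z":13,"rx":0,"ry":0,"rz":0},{"x":0,"y":-5,"z":16,"rx":0,"ry":0,"rz":0},{"x":0,"y":-5,"z":18,"rx":0,"ry":0,"rz":0},{"x":0,"y":-5,"z":19,"rx":0,"ry":0,"rz":0},{"x":0,"y":-5,"z":19,"rx":0,"ry":0,"rz":0},{"x":0,"y":-5,"z":19,"rx":0,"ry":0,"rz":0}]';python3 look.py 9 469,-359,10,42 467,8,10,34;  python3 - <<'E'
from h import *
for n in ("top9","scene9"):
    c=load(n); P=cloud(c)
    p=np.round(pix(c,[.469,-.359,.01])[0]).astype(int); m=np.zeros((480,640),bool); m[p[1]-44:p[1]+44,p[0]-44:p[0]+44]=1
    y=m&(P[...,2]>.011)&(P[...,2]<.03); k,l,st,_=cv2.connectedComponentsWithStats(y.astype(np.uint8)); y=l==1+st[1:,4].argmax()
    print(n,"housing",rect(P[y][:,:2]),np.median(P[y][:,2]).round(4))
E
```

```text
clock: 40.07
tool_pos: [0.4679, -0.3587, 0.2695]
ee_rot: [-1.569, 0.002, -0.223]
ft_force: [1.2, -0.7, 0.0]
grip_width: 0.0814
clock: 40.9
tool_pos: [0.5104, -0.174, 0.3195]
ee_rot: [-1.571, -0.0, -0.222]
ft_force: [-0.4, 0.2, -0.5]
grip_width: 0.0814
top9 housing [ 461.4 -384.7  138.1   27.9  -23.2] 0.017
scene9 housing [ 468.9 -358.2  138.9   66.8  -11.7] 0.0161
```

View pics/g9.png

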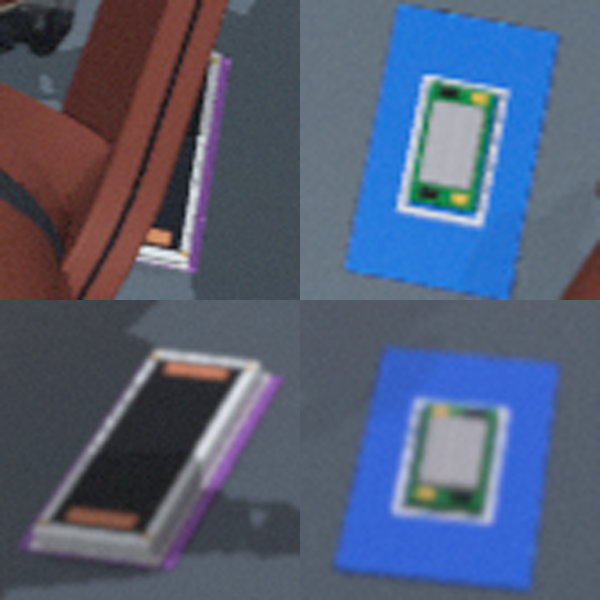

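View pics/a.png

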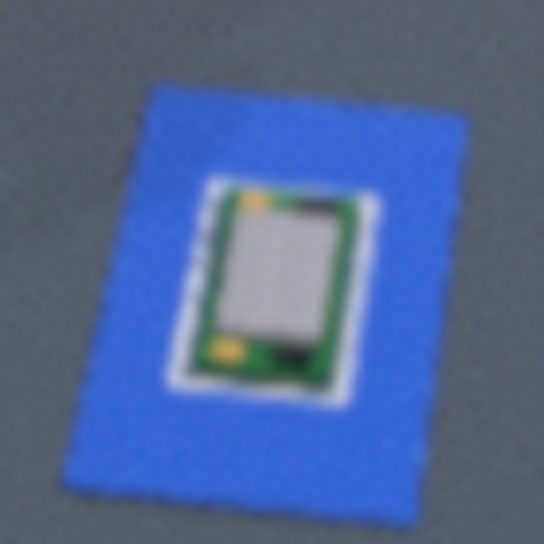

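Housing on its purple pad (left column, about (150,440) in the lower left). The board is inside its outline. I'll move clear for one last check of everything, including the bystanders.

```bash
python3 -m handwheel '[{"x":-1,"y":-1,"z":2,"rx":0,"ry":0,"rz":0},{"x":-2,"y":-2,"z":4,"rx":0,"ry":0,"rz":0},{"x":-4,"y":-2,"z":7,"rx":0,"ry":0,"rz":0},{"x":-6,"y":-2,"z":10,"rx":0,"ry":0,"rz":0},{"x":-8,"y":-2,"z":13,"rx":0,"ry":0,"rz":0},{"x":-10,"y":-2,"z":15,"rx":0,"ry":0,"rz":0},{"x":-11,"y":-2,"z":17,"rx":0,"ry":0,"rz":0},{"x":-12,"y":-2,"z":18,"rx":0,"ry":0,"rz":0},{"x":-12,"y":-2,"z":18,"rx":0,"ry":0,"rz":0},{"x":-12,"y":-2,"z":18,"rx":0,"ry":0,"rz":0}]';python3 - <<'E'
from h import *
snap("10"); c=load("top10"); cv2.imwrite("pics/top10.png",c["frame"])
a=load("top0")["frame"]; 
d=cv2.absdiff(a,c["frame"]).max(2)
for k,p in dict(dish=(232,223,22),meter=(314,119,32)).items(): x,y,r=p; print(k,d[y-r:y+r,x-r:x+r].mean().round(1))
P=cloud(c); p=np.round(pix(c,[.469,-.359,.01])[0]).astype(int); m=np.zeros((480,640),bool); m[p[1]-44:p[1]+44,p[0]-44:p[0]+44]=1
y=m&(P[...,2]>.011)&(P[...,2]<.03); k,l,st,_=cv2.connectedComponentsWithStats(y.astype(np.uint8)); y=l==1+st[1:,4].argmax()
print("housing",rect(P[y][:,:2]),np.median(P[y][:,2]).round(4))
E
```

```text
clock: 41.83
tool_pos: [0.4332, 0.0277, 0.3394]
ee_rot: [-1.571, -0.001, -0.223]
ft_force: [-0.7, -0.7, 0.1]
grip_width: 0.0811
dish 68.3
meter 17.9
housing [ 469.5 -358.1  136.6   65.5  -12.5] 0.0172
```

View pics/top10.png

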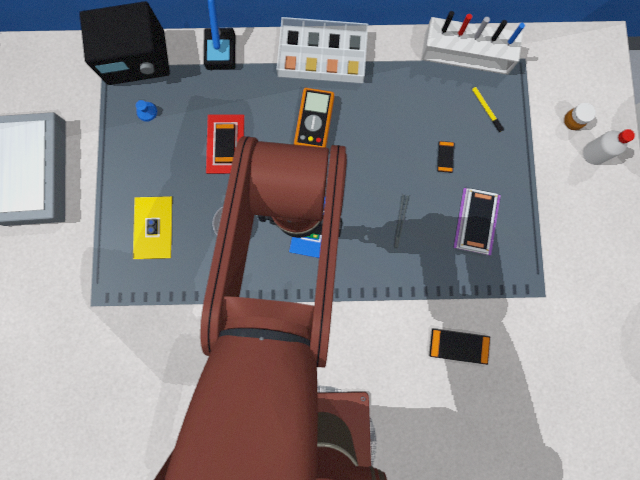

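The camera module at (152,227), the battery at (225,144) and the housing at (478,221) all sit in their outlines. The arm hides the dish here, so I'll compare it in an earlier frame and then hand in.

Run:
```python
from h import *
from plant import robot
for n,ps in (("top",dict(dish=(232,223,22),meter=(314,119,32))),("scene",dict(dish=(412,268,24),meter=(330,382,45)))):
    a=load(n+"0")["frame"]
    for t in ("5","7","9"):
        for k,(x,y,r) in ps.items():
            f=lambda i:cv2.cvtColor(i[y-r:y+r,x-r:x+r],cv2.COLOR_BGR2GRAY).astype(np.float32)
            s,q=cv2.phaseCorrelate(f(a),f(load(n+t)["frame"])); print(n+t,k,np.round(s,2),round(q,2))
print(robot.close_job())
```

```text
top5 dish [0.52 0.56] 0.89
top5 meter [-0.01 -0.  ] 0.99
top7 dish [0.53 0.45] 0.91
top7 meter [-0.    0.03] 1.0
top9 dish [0.51 0.59] 0.94
top9 meter [-0.09 -0.01] 1.0
scene5 dish [0.03 0.04] 0.87
scene5 meter [0.05 0.01] 0.97
scene7 dish [ 0.12 -0.04] 0.91
scene7 meter [-0.04  0.03] 0.99
scene9 dish [ 0.2  -0.03] 0.89
scene9 meter [ 0.02 -0.05] 0.97
the job is handed in; nothing more can be done
None
```

All four parts are on their pads, moved in order from the top of the pile down. Each was lowered until it touched (about 3–8 N) and then released. I handed the job in at about 42 s, with the robot clear of everything.

Offsets from the pad centres, measured by vision after each part was set down:

| Part | Offset | Angle error | Views used |
|---|---|---|---|
| Camera module | about 1 mm in x | 0.2° or less | overhead only |
| Circuit board | about 1.8 mm in x | 0.3° or less | both |
| Battery | about 1 mm or less | 0.3° or less | both |
| Housing | about 1 mm | 0.3° (overhead) | both |

- **Disagreements:** The two views differ by about 2 mm on the battery's y position. For the housing angle, the side view gave a 1.1° error against the overhead's 0.3°. The board is the least well centred but lies inside its outline, and I did not nudge it.
- **Camera module, side view:** Its first automatic measurement there failed, probably because the gripper was in the way. A later side picture shows it inside its outline, but I did not measure it from that view.
- **Bystanders:** The multimeter showed no movement in either view. The dish showed no shift in the side view and a constant apparent half pixel (about 1 mm) overhead. I think that is the arm's changing shadow, since the gripper never went near the dish. I checked the dish in earlier frames because the arm hid it in the last overhead picture.

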